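# Tip the gearbox bolts into the bin with the chute

### The arm

A 6-joint arm with a two-finger parallel gripper is mounted at the origin on the work surface. World frame = base frame: x ahead of the robot, y to its left, z up, the work surface at z = 0. Lengths are in mm, angles in rad, forces in N, time in s.
With the tool pointing down it reaches from about 350 to 800 mm from the base axis. Payload 7.3 kg.
Tool frame: the origin (TCP) lies on the centre line of the jaws, within the pads' length; the fingertips stand 17 mm ahead of it and the grasp point (between the pads) lies 2 mm behind it; z points along the fingers, x is the direction in which the jaws open and shut, and the axes are right-handed (so a half turn about z gives the same grasp; the last joint's range is limited). The gripper opens to 85 mm and grips with 20 to 120 N. Pads are 22 mm wide; open, the fingers measure 114 mm over their backs; the gripper's body (76 mm by 85 mm) begins 54 mm behind the grasp point. The pads swing forward as they close: fully open they stand 13 mm farther back than shut.
Start: joints at [0.962, 0.342, 1.524, -0, 1.275, -0.146], TCP at [234.377, 469.798, 248.322] pointing down, gripper open.
Joint ranges: [-2.53, 2.53], [-0.77, 2.02], [0.04, 2.7], [-1, 4.14], [0.28, 2.66], [-3.11, 3.11]. Speed limits (rad/s): [2.57, 2.57, 3.14, 3.14, 3.14, 3.14].

### API

Orientations are given as a unit quaternion [x, y, z, w].
In Python, from bench import state, imaging, close_job gives the robot as it stands. The module is installed in compiled form; this text tells all that it offers.
- The arm moves only by the shell command python3 -m pendant 'ROWS'. ROWS is JSON, a list that holds one entry, the list of rows, each a list of 7 numbers: the shift along the world's x, y, z normalised to -1 to 1, where 1 is 0.04 m, then the turn, a rotation vector about the world's x, y, z normalised to -1 to 1, where 1 is 90 degrees, then the opening, from 0 (shut) to 1 (fully open). A call has 1 to 10 rows; each row shifts and turns the commanded pose from where the row before left it; what a row does not reach is not made up. A row lasts 1/10 s, in which the tool goes at most 50 mm and 8.59 degrees, less where a joint would pass 70% of its speed; a pose out of reach is approached as far as the arm can. A call with a number of a shift or a turn outside -1 to 1 is refused whole. A call with a gripper value outside its range is refused whole. The fingers move at their own pace and stop on an object; the grip force is fixed at half the most. Time passes only in rows, so rows that do not move let the fingers close. It gives the time, the measured TCP pose, the force and the opening at its end, in the units of the state.
- state(): the state, without advancing time (a new reading comes with each control period).
- imaging.grab_frame(name): name is "scene" or "top"; returns the picture (384x512x3 uint8, red, green, blue); there is no depth.
- imaging.calibration(name): a dict with "camera_matrix" (3x3 intrinsics, pixels), "world_to_cam" (4x4, takes a point from world to camera coordinates). Camera axes: x right, y down, z forward; pixel columns grow to the right and rows downward; lengths in mm; the calibration is good to about 2 mm. A picture is of the moment at which its call begins. calibration takes no time and is no camera call.
- close_job(): hands the job in, once; it reports no verdict.
The state is a dict: "time_s": time; "joint_pos": joint angles; "joint_velocities": joint speeds; "effort": joint torques, N m; "eef_pos": TCP position; "orientation": TCP orientation; "ft_force": force on the tool from outside, world axes, zero at the start; "ft_torque": the same for the moment, N m; "grip_width": finger opening in mm.
Only numpy, scipy, OpenCV 4.12 (cv2) and the standard library are available. Lean on these libraries where they do the work, as an engineer would, in place of code of your own. Each camera call takes 0.05 s, during which the arm holds its last target.

### The job

Four gearbox bolts lie in the aluminium chute that is parked with its handle under the shelf of the low rack: draw the chute out level without spilling, set it down flat on the black mat and let go. Then take it by its red rear handle and tilt it so that all four bolts slide out of its nose into the square mouth of the yellow bin, and put the empty chute back flat on the mat. Do not touch the bolts with the gripper, and leave the other parts lying about where they are.

Things in the scene. Friction and masses are not known exactly. Their poses are not given: they have to be found in the camera images.
- chute_center (a point): Aluminium chute, an open-topped U-channel with a red rear handle, 200 mm long, 0.2 kg. This point: middle of its length and width, 16 mm above its underside. x to the open nose, y across, z up. Channel x -60 to +100 mm, 50 mm wide outside, 42 inside, walls 32 mm high, floor 4 mm thick, rear closed. Starts level on the rack's base plate, nose out towards the robot, handle under the shelf.
- chute_handle (a point): Centre of the chute's red handle fin, an upright plate behind the channel: 12 mm thick (along the chute's y), 40 mm long (along x), from 2 to 46 mm above the chute's underside; this point is 80 mm behind chute_center and 26 mm above the underside. Same axes as the chute.
- chute_nose (a point): Middle of the open nose edge of the chute's channel floor (upper face): 100 mm ahead of chute_center, 4 mm above the underside. Same axes as the chute.
- rack: Fixed grey rack with blue shelf. Origin: centre of its footprint on the table. Base plate 230 (x) x 150 (y) x 8 mm. Side walls (8 mm, outer faces at y +-75 mm), back wall and shelf only over its rear, x +15 to +115 mm; shelf underside 78 mm, top of its rims 98 mm above the table. The front, x below +15 mm, is open above and at the sides; it faces -x (the robot).
- mat: Fixed black rubber mat 230 x 230 mm, 3 mm thick. Origin: centre of its underside, on the table.
- bin: Fixed yellow closed bolt bin with a grey lid, 130 x 130 mm, 95 mm tall (lid 136 mm square, 6 mm thick, with a square mouth 76 x 76 mm in its middle, sides along the bin's x and y). Hollow, inner floor 5 mm up. Origin: centre of its underside.
- bin_mouth (a point): Centre of the bin's square mouth, at the level of the lid's upper face, 95 mm above the table.
- bolt1_mid (a point): Steel bolt, 60 mm long, 10 mm shank, head 17 mm across and 8 mm long, 50 g; this point is half-way along it. x points from head to tip. Starts lying loose along the chute's channel, tip towards the nose, in the rear pair; slides once the chute is tilted some 25 to 38 degrees (friction varies).
- bolt2_mid (a point): Steel bolt, 60 mm long, 10 mm shank, head 17 mm across and 8 mm long, 50 g; this point is half-way along it. x points from head to tip. Starts lying loose along the chute's channel, tip towards the nose, in the rear pair; slides once the chute is tilted some 25 to 38 degrees (friction varies).
- bolt3_mid (a point): Steel bolt, 60 mm long, 10 mm shank, head 17 mm across and 8 mm long, 50 g; this point is half-way along it. x points from head to tip. Starts lying loose along the chute's channel, tip towards the nose, in the front pair; slides once the chute is tilted some 25 to 38 degrees (friction varies).
- bolt4_mid (a point): Steel bolt, 60 mm long, 10 mm shank, head 17 mm across and 8 mm long, 50 g; this point is half-way along it. x points from head to tip. Starts lying loose along the chute's channel, tip towards the nose, in the front pair; slides once the chute is tilted some 25 to 38 degrees (friction varies).
- seal_mid (a point): Bystander: black rubber seal ring, 84 mm across, 12 mm high; its centre.
- race_mid (a point): Bystander: steel bearing race, 68 mm across, 22 mm high; its centre.
- hub_mid (a point): Bystander: dark steel stepped hub standing on its 84 mm flange, 75 mm tall; half-way up.
- shaft_mid (a point): Bystander: steel stepped shaft standing on its 60 mm foot, 130 mm tall; half-way up.
- nut_mid (a point): Bystander: large steel hexagon nut, 54 mm across corners, 16 mm high; its centre.
- cup_mid (a point): Bystander: steel cup, 80 mm across, 50 mm tall; half-way up.
- wrench_grip (a point): Bystander: a wrench lying flat on the table; the middle of its handle.
Not all that is in view belongs to the job. There is more than one size of the part that bears chute_center; the job needs the larger.

How it is judged:
By the outcome, as a careful person would: the job done as asked, in the order asked, and still so for the second after the job is handed in, with the robot touching nothing.
It also fails if it takes over 69 s, if anything falls off the work surface, if the arm or the gripper's body presses on something with over 40 N, if the wrist force passes 120 N, or if a joint passes its speed limit or range.

## Working session

There is one attempt and no reset: what is moved stays moved. The work goes in short steps, Python scripts to look and compute and a shell command to move; the robot and the scene stay as the last step left them, time stands still between calls to the robot, and variables do not carry over. Pictures are saved under pics/ and viewed, and the job is handed in when it is done.

```bash
mkdir -p pics; python3 - <<'E'
from bench import state, imaging
import cv2
for n in("scene","top"):
    im=imaging.grab_frame(n); cv2.imwrite(f"pics/{n}0.png",im[:,:,::-1])
    c=imaging.calibration(n); print(n,c["camera_matrix"],c["world_to_cam"])
print(state())
E
```

```text
scene [[412.43116014   0.         250.90158428]
 [  0.         412.43116014 193.18002282]
 [  0.           0.           1.        ]] [[ 4.08914403e-01  9.12468028e-01  1.38242205e-02 -2.48448304e+02]
 [ 5.08399979e-01 -2.15202588e-01 -8.33796923e-01 -1.89581467e+02]
 [-7.57838026e-01  3.47979804e-01 -5.51898164e-01  1.73441885e+03]
 [ 0.00000000e+00  0.00000000e+00  0.00000000e+00  1.00000000e+00]]
top [[419.95976864   0.         246.9889688 ]
 [  0.         419.95976864 190.09001362]
 [  0.           0.           1.        ]] [[-2.60034633e-02 -9.99647902e-01  5.28127358e-03  3.55280983e+01]
 [-9.91621324e-01  2.51252358e-02 -1.26711766e-01  5.60624727e+02]
 [ 1.26534457e-01 -8.53196825e-03 -9.91925520e-01  1.26136587e+03]
 [ 0.00000000e+00  0.00000000e+00  0.00000000e+00  1.00000000e+00]]
{'time_s': 0.1, 'joint_pos': array([ 9.62048062e-01,  3.42651692e-01,  1.52490080e+00, -2.39970246e-05,
        1.27540683e+00, -1.46033557e-01]), 'joint_velocities': array([-0.00026801,  0.00129343, -0.0011569 ,  0.00026967, -0.00255573,
       -0.00150504]), 'effort': array([ 1.26339488e-03, -4.34448445e+01, -2.46491718e+01, -1.46084499e-04,
        4.54907451e-03, -2.46133533e-05]), 'eef_pos': array([234.1615533 , 469.52036351, 247.7033691 ]), 'orientation': array([ 8.50403448e-01,  5.26130696e-01, -6.22686740e-04,  2.81667865e-04]), 'ft_force': array([-0.31100602, -0.44232582,  0.15286888]), 'ft_torque': array([-0.01321714,  0.01005696, -0.00211953]), 'grip_width': 85.12542054760895}
```

View pics/scene0.png

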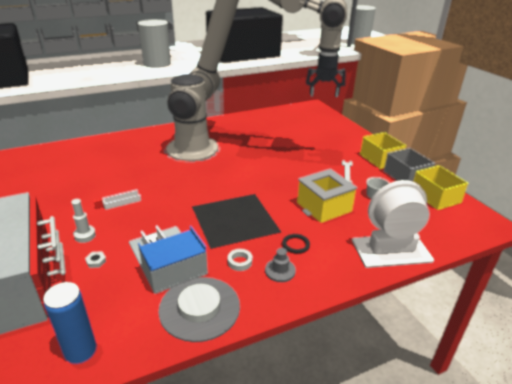

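View pics/top0.png

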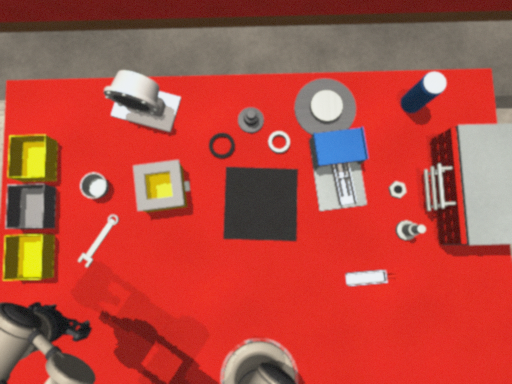

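The top view shows two chutes. One is in the rack at about (343,183), holding bolts and partly under the blue shelf. The other is a small one lying free at (367,278). I'll enlarge both to check which is which.

```bash
cat > h.py <<'E'
import numpy as np, cv2
from bench import state, imaging
def cal(n):
    c=imaging.calibration(n); return np.array(c["camera_matrix"]),np.array(c["world_to_cam"])
def ray(n,uv,z):
    K,T=cal(n);R,t=T[:3,:3],T[:3,3];o=-R.T@t
    d=R.T@np.linalg.inv(K)@np.array([uv[0],uv[1],1.]);return o+d*(z-o[2])/d[2]
def proj(n,p):
    K,T=cal(n);q=K@(T[:3,:3]@np.array(p,float)+T[:3,3]);return q[:2]/q[2]
def crop(im,x0,y0,x1,y1,s,f):
    cv2.imwrite(f,cv2.resize(im[y0:y1,x0:x1],None,fx=s,fy=s,interpolation=cv2.INTER_CUBIC)[:,:,::-1])
E
python3 - <<'E'
import cv2
a=cv2.imread("pics/top0.png");b=cv2.imread("pics/scene0.png")
cv2.imwrite("pics/ct.png",cv2.resize(a[120:290,300:410],None,fx=3.5,fy=3.5,interpolation=cv2.INTER_CUBIC))
cv2.imwrite("pics/cs.png",cv2.resize(b[180:300,90:220],None,fx=5,fy=5,interpolation=cv2.INTER_CUBIC))
cv2.imwrite("pics/cb.png",cv2.resize(a[150:225,125:305],None,fx=4.4,fy=4.4,interpolation=cv2.INTER_CUBIC))
E
```

```text
(no output)
```

View pics/ct.png

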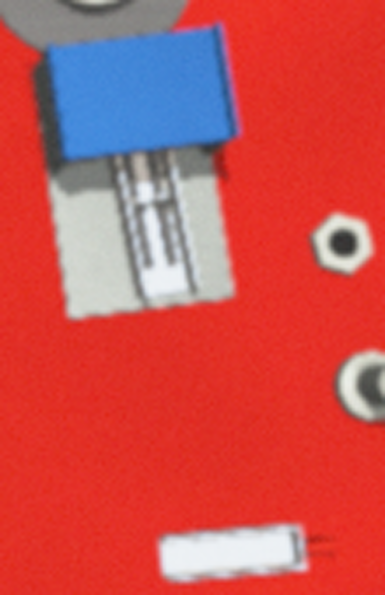

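View pics/cs.png

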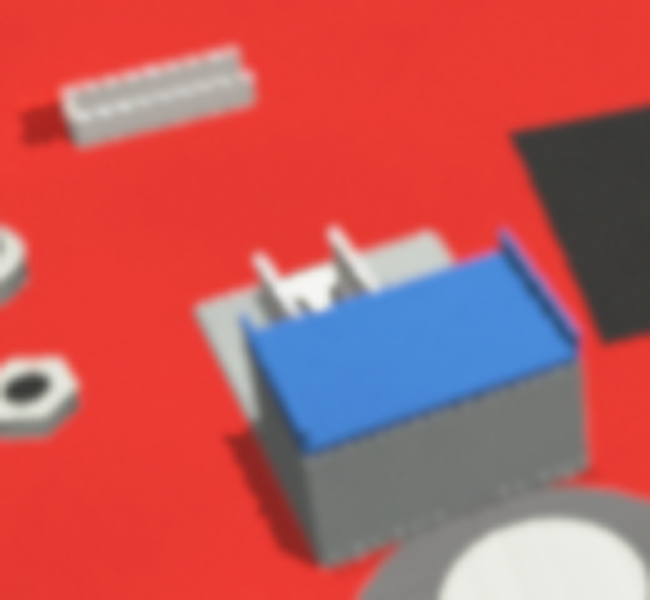

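View pics/cb.png

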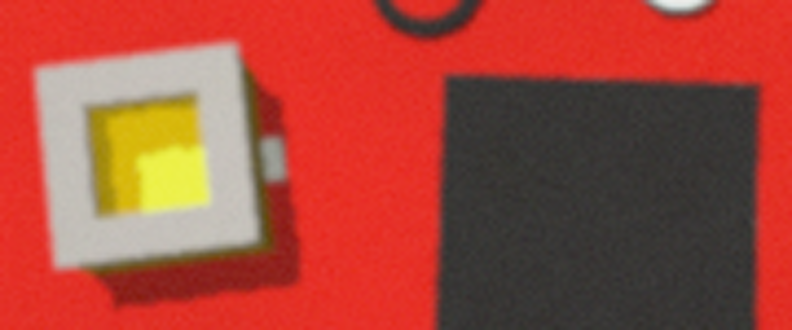

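The chute in the rack at (343,183) is clearly the larger one. It has bolts in it and its handle is under the shelf, so it's the one I need. The free one at (367,278) is short and empty, a decoy. Next I'll measure the rack, chute, mat and bin.

```bash
python3 - <<'E'
from h import *
a=cv2.imread("pics/top0.png")[:,:,::-1].copy();hsv=cv2.cvtColor(a,cv2.COLOR_RGB2HSV)
def rects(m,roi,amin=100):
    M=np.zeros_like(m);x0,y0,x1,y1=roi;M[y0:y1,x0:x1]=m[y0:y1,x0:x1]
    cs,_=cv2.findContours(M,cv2.RETR_EXTERNAL,cv2.CHAIN_APPROX_NONE)
    return [cv2.minAreaRect(c) for c in cs if cv2.contourArea(c)>amin]
def rep(n,r,z):
    b=cv2.boxPoints(r);P=np.array([ray("top",p,z) for p in b])[:,:2]
    print(n,"px",np.round(b).astype(int).tolist(),"c",P.mean(0).round(1),"P",P.round(0).tolist(),"sides",[round(float(np.linalg.norm(P[i]-P[i-1])),1) for i in range(4)],
      "yaw",np.degrees(np.arctan2(*(P[1]-P[0])[::-1])).round(1),np.degrees(np.arctan2(*(P[2]-P[1])[::-1])).round(1))
dark=(hsv[...,2]<90).astype(np.uint8)
for r in rects(dark,(215,160,305,250),2000): rep("mat",r,3)
gray=((hsv[...,1]<60)&(hsv[...,2]>120)).astype(np.uint8)
for r in rects(gray,(125,150,184,220)): rep("lid",r,95)
for r in rects(gray,(338,260,388,300)): rep("small",r,20)
blue=((hsv[...,0]>95)&(hsv[...,0]<130)&(hsv[...,1]>100)).astype(np.uint8)
for r in rects(blue,(300,115,385,180)): rep("shelf",r,95)
for r in rects(gray,(300,150,380,220)): rep("baseplate",r,8)
yel=((hsv[...,0]>18)&(hsv[...,0]<35)&(hsv[...,1]>120)).astype(np.uint8)
for r in rects(yel,(140,165,180,205)): rep("mouth",r,95)
# tall white clamp etc.
for n,uv,z in [("hub",(250,120),37),("seal",(222,146),6),("race",(279,142),11),("nut",(398,189),8),("shaft",(408,231),0),("cup",(93,186),25),("wrench",(98,242),3),("bluecyl",(433,82),150)]: print(n,ray("top",uv,z).round(0))
E
python3 - <<'E'
import cv2
a=cv2.imread("pics/top0.png")
cv2.imwrite("pics/cr.png",cv2.resize(a[120:220,305:380],None,fx=6,fy=6,interpolation=cv2.INTER_NEAREST))
E
```

```text
mat px [[224, 237], [226, 167], [297, 169], [295, 240]] c [523.2 -20.7] P [[418.0, 97.0], [641.0, 86.0], [628.0, -141.0], [406.0, -125.0]] sides [222.2, 222.5, 227.0, 222.6] yaw -2.9 -93.3
lid px [[132, 166], [179, 160], [184, 205], [138, 211]] c [575.2 282.2] P [[635.0, 359.0], [649.0, 222.0], [515.0, 206.0], [501.0, 341.0]] sides [135.0, 137.8, 135.3, 135.9] yaw -84.2 -173.3
small px [[345, 273], [386, 269], [387, 282], [346, 286]] c [ 285.6 -334.7] P [[301.0, -272.0], [309.0, -396.0], [270.0, -397.0], [262.0, -273.0]] sides [38.6, 124.5, 38.7, 124.0] yaw -86.4 -178.6
shelf px [[312, 133], [363, 127], [367, 160], [316, 166]] c [ 678.4 -258.6] P [[722.0, -179.0], [736.0, -333.0], [635.0, -337.0], [621.0, -185.0]] sides [100.7, 154.0, 101.0, 152.4] yaw -84.9 -177.3
baseplate px [[313, 167], [359, 160], [366, 204], [319, 211]] c [ 572.3 -271.3] P [[634.0, -190.0], [653.0, -339.0], [510.0, -352.0], [492.0, -205.0]] sides [142.2, 150.1, 142.7, 148.1] yaw -82.8 -175.0
mouth px [[144, 174], [169, 172], [172, 196], [147, 198]] c [575.8 283.2] P [[609.0, 323.0], [615.0, 251.0], [543.0, 243.0], [537.0, 315.0]] sides [72.1, 72.6, 72.2, 72.0] yaw -85.0 -173.9
hub [784.   6.  37.]
seal [709.  97.   6.]
race [717. -85.  11.]
nut [ 556. -456.    8.]
shaft [ 424. -481.    0.]
cup [588. 500.  25.]
wrench [414. 489.   3.]
bluecyl [ 851. -528.  150.]
```

View pics/cr.png

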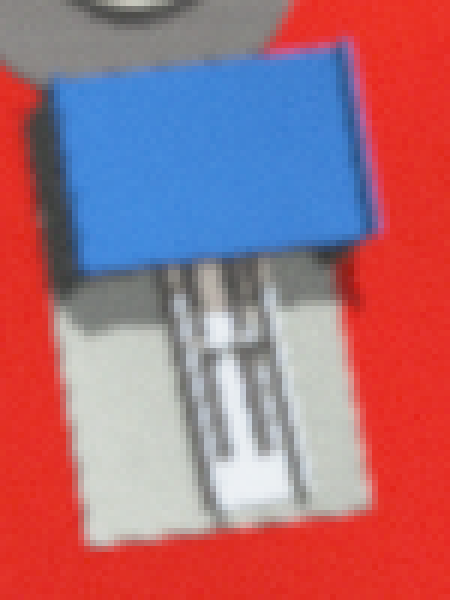

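```bash
python3 - <<'E'
from h import *
a=cv2.imread("pics/top0.png")
c=a[160:212,325:365];print(c.shape)
c=cv2.resize(c,None,fx=11,fy=11,interpolation=cv2.INTER_CUBIC)
c=np.clip((c.astype(float)-60)*1.2,0,255).astype(np.uint8)
for i in range(0,40,5):cv2.putText(c,str(325+i),(i*11,10),0,.35,(255,0,255),1);cv2.line(c,(i*11+5,10),(i*11+5,16),(255,0,255))
for j in range(0,52,5):cv2.putText(c,str(160+j),(0,j*11+9),0,.35,(255,0,255),1)
cv2.imwrite("pics/cz.png",c)
g=cv2.cvtColor(a,cv2.COLOR_BGR2GRAY)
for r in range(166,210,4):print(r,g[r,328:364].tolist())
E
```

```text
(52, 40, 3)
166 [116, 114, 101, 85, 97, 132, 133, 99, 86, 115, 153, 177, 177, 147, 101, 83, 91, 105, 99, 100, 133, 151, 135, 124, 119, 122, 120, 123, 122, 120, 121, 117, 106, 79, 68, 73]
170 [123, 121, 120, 104, 90, 120, 176, 178, 121, 94, 127, 164, 182, 178, 149, 111, 104, 112, 120, 112, 127, 186, 198, 157, 135, 134, 150, 159, 162, 164, 163, 164, 158, 136, 101, 77]
174 [164, 165, 165, 161, 143, 115, 130, 185, 187, 145, 142, 200, 231, 238, 236, 205, 150, 148, 180, 182, 146, 133, 189, 215, 203, 199, 200, 201, 199, 201, 197, 199, 198, 175, 141, 113]
178 [204, 204, 201, 201, 191, 157, 115, 130, 177, 184, 156, 142, 148, 170, 185, 164, 125, 108, 105, 109, 113, 114, 133, 197, 217, 209, 198, 199, 202, 199, 199, 199, 199, 194, 172, 131]
182 [205, 207, 205, 204, 201, 193, 157, 119, 144, 176, 164, 136, 152, 210, 234, 236, 216, 157, 128, 147, 190, 185, 138, 145, 198, 216, 204, 202, 198, 203, 198, 199, 199, 200, 191, 167]
186 [206, 205, 204, 207, 204, 198, 176, 137, 119, 154, 169, 141, 133, 168, 218, 235, 235, 206, 137, 126, 154, 186, 172, 136, 164, 206, 213, 204, 199, 199, 199, 201, 200, 201, 1
[... 233 characters left out ...]
 198, 167, 125, 133, 185, 187, 142, 132, 176, 223, 237, 233, 201, 147, 147, 182, 195, 161, 139, 184, 209, 203, 198, 199, 198, 199, 199, 198, 197]
198 [207, 208, 208, 209, 208, 206, 207, 206, 197, 161, 121, 136, 203, 232, 236, 238, 239, 239, 240, 240, 239, 240, 239, 237, 217, 156, 139, 192, 212, 198, 199, 198, 197, 197, 196, 193]
202 [210, 210, 211, 209, 211, 209, 209, 211, 203, 194, 160, 122, 145, 209, 235, 239, 238, 237, 238, 237, 237, 233, 230, 228, 222, 196, 151, 133, 169, 194, 197, 194, 198, 195, 194, 195]
206 [211, 211, 210, 209, 211, 212, 211, 209, 208, 205, 204, 192, 165, 144, 164, 188, 199, 202, 195, 187, 174, 167, 163, 169, 174, 177, 168, 151, 136, 126, 121, 122, 124, 129, 127, 119]
```

View pics/cz.png

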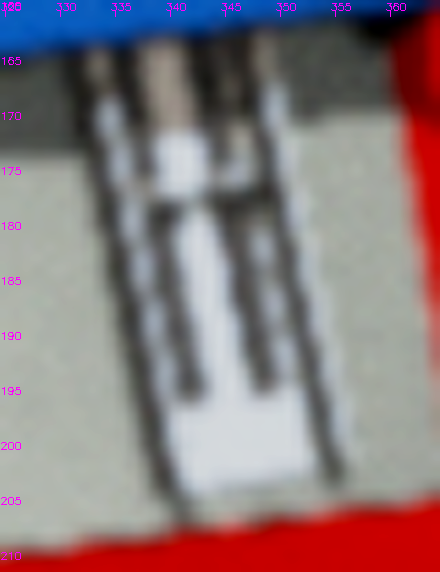

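```bash
python3 - <<'E'
from h import *
L=[(334.5,170),(335.6,174),(336.5,178),(337.2,182),(338,186),(338.8,190),(339.6,194)]
R=[(349.6,170),(351.1,174),(352,178),(353,182),(353.8,186),(354.4,190),(355,194)]
PL=np.array([ray("top",p,40)[:2] for p in L]);PR=np.array([ray("top",p,40)[:2] for p in R])
for P in(PL,PR):
    f=np.polyfit(P[:,0],P[:,1],1);print("slope deg",np.degrees(np.arctan(f[0])),np.polyval(f,[520,560,600]))
f=np.polyfit(np.r_[PL[:,0],PR[:,0]],np.r_[PL[:,1]-(PL.mean(0)-PR.mean(0))[1]/2,PR[:,1]+(PL.mean(0)-PR.mean(0))[1]/2],1)
print("centre",np.degrees(np.arctan(f[0])),np.polyval(f,[520,560,600]))
for p in[(341,204.8),(347,204),(354,202.6)]:print("nose floor",p,ray("top",p,12).round(1))
for p in[(341,195.8),(348.5,195)]:print("front bolt tips",ray("top",p,20).round(1))
for p in [(313.0,167),(319.5,210.5),(366.5,204),(359.5,165)]:print("base",ray("top",p,8).round(1))
E
```

```text
slope deg 8.604564153661224 [-266.86910217 -260.81641163 -254.7637211 ]
slope deg 9.040180587044276 [-315.14854032 -308.78440448 -302.42026865]
centre 8.81752342566979 [-291.00598686 -284.80113226 -278.59627766]
nose floor (341, 204.8) [ 510.4 -272.5   12. ]
nose floor (347, 204) [ 512.5 -291.4   12. ]
nose floor (354, 202.6) [ 516.3 -313.7   12. ]
front bolt tips [ 537.9 -272.1   20. ]
front bolt tips [ 539.8 -295.7   20. ]
base [ 633.5 -190.8    8. ]
base [ 494.6 -204.9    8. ]
base [ 511.2 -353.8    8. ]
base [ 636.3 -339.2    8. ]
```

```bash
python3 -m pendant '[[[0.4,-0.9,0,0,0,0.02,1],[0.4,-0.9,0,0,0,0.02,1],[0.4,-0.9,0,0,0,0.02,1],[0.4,-0.9,0,0,0,0.02,1],[0.4,-0.9,0,0,0,0.02,1],[0.4,-0.9,0,0,0,0.02,1],[0.4,-0.9,0,0,0,0.02,1],[0.4,-0.9,0,0,0,0.02,1],[0.4,-0.9,0,0,0,0.02,1],[0.4,-0.9,0,0,0,0.02,1]]]'
```

```text
time_s: 1.1
eef_pos: [394.6, 108.2, 248.2]
orientation: [0.757, 0.653, -0.0, -0.0]
ft_force: [1.5, 0.9, -0.4]
grip_width: 85.3
```

```bash
python3 -m pendant '[[[0.44,-0.97,0,0,0,0.019,1],[0.44,-0.97,0,0,0,0.019,1],[0.44,-0.97,0,0,0,0.019,1],[0.44,-0.97,0,0,0,0.019,1],[0.44,-0.97,0,0,0,0.019,1],[0.44,-0.97,0,0,0,0.019,1],[0.44,-0.97,0,0,0,0.019,1],[0.44,-0.97,0,0,0,0.019,1],[0.44,-0.97,0,0,0,0.019,1],[0.44,-0.97,0,0,0,0.019,1]]]'
```

```text
time_s: 2.1
eef_pos: [570.7, -279.8, 247.8]
orientation: [0.652, 0.758, 0.0, -0.001]
ft_force: [1.1, -0.6, 0.0]
grip_width: 85.5
```

```bash
python3 - <<'E'
from h import *
from scipy.spatial.transform import Rotation as R
for n in("scene","top"):
    im=imaging.grab_frame(n);cv2.imwrite(f"pics/{n}1.png",im[:,:,::-1])
s=state();print(s["time_s"],s["eef_pos"],R.from_quat(s["orientation"]).as_matrix().round(3),s["joint_pos"])
E
```

```text
2.2 [ 570.89673118 -282.86123113  246.16949835] [[-0.146  0.989 -0.001]
 [ 0.989  0.146 -0.   ]
 [-0.    -0.001 -1.   ]] [-5.79728763e-01  5.54882470e-01  1.18708920e+00 -1.05867411e-03
  1.40046543e+00 -2.29695329e+00]
```

View pics/scene1.png

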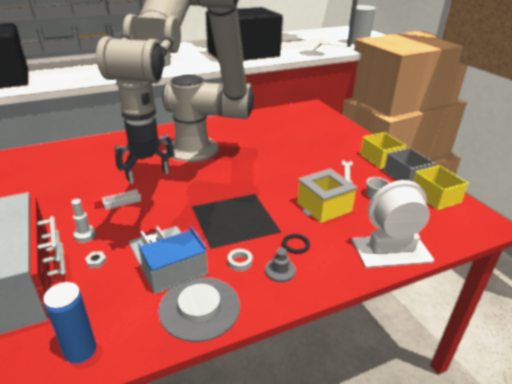

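View pics/top1.png

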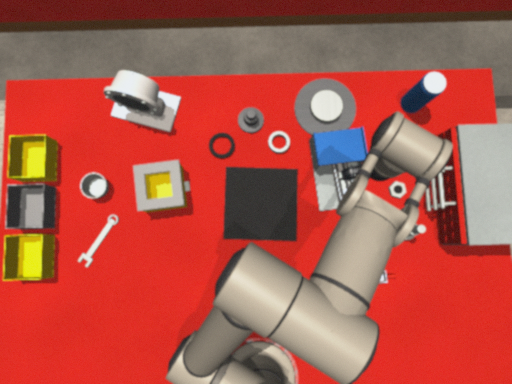

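```bash
python3 -m pendant '[[[0,0,-0.8,0,0,0,1],[0,0,-0.8,0,0,0,1],[0,0,-0.8,0,0,0,1],[0,0,-0.8,0,0,0,1],[0,0,-0.6,0,0,0,1],[0,0,0,0,0,0,1]]]'; python3 - <<'E'
from h import *
for n in("scene","top"):
    im=imaging.grab_frame(n);cv2.imwrite(f"pics/{n}2.png",im[:,:,::-1])
    crop(im,*((90,150,220,290) if n=="scene" else (300,110,420,220)),4,f"pics/{n}2c.png")
print(state()["eef_pos"],state()["ft_force"])
E
```

```text
time_s: 2.8
eef_pos: [568.1, -276.3, 92.3]
orientation: [0.652, 0.758, -0.0, -0.004]
ft_force: [-0.8, 0.8, 0.3]
grip_width: 85.6
[ 570.41523915 -277.87832828   96.59995435] [-0.17638402 -0.53799121  1.76078984]
```

View pics/scene2c.png

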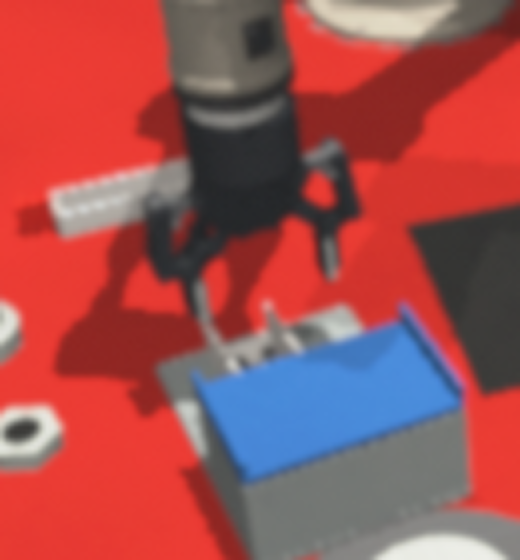

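View pics/top2c.png

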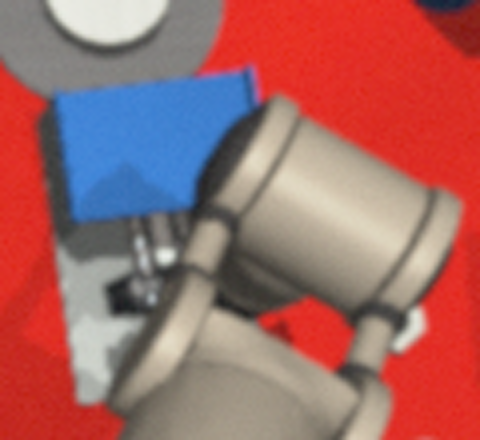

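```bash
python3 -m pendant '[[[0,0,0,0,0,0,1],[0,0,0,0,0,0,1]]]'; python3 - <<'E'
from h import *
from scipy.spatial.transform import Rotation as R
s=state();p=s["eef_pos"];M=R.from_quat(s["orientation"]).as_matrix();print(p,M.round(3),s["joint_velocities"].round(3))
for k in(-50,50):
    q=p+M[:,0]*k+M[:,2]*5;print(proj("top",q),proj("scene",q))
E
```

```text
time_s: 3.1
eef_pos: [571.2, -278.6, 98.2]
orientation: [0.652, 0.758, 0.0, 0.001]
ft_force: [0.1, -1.1, 0.6]
grip_width: 85.1
[ 571.16486042 -278.57257241   98.164137  ] [[-0.149  0.989  0.003]
 [ 0.989  0.149 -0.002]
 [-0.002  0.002 -1.   ]] [-0.     0.003  0.005 -0.002 -0.001 -0.001]
[364.68328696 178.88061881] [137.83970096 228.73179698]
[331.64163054 184.70980521] [171.74263732 217.2788372 ]
```

```bash
python3 -m pendant '[[[0,-0.11,0,0,0,0,1],[0,0,-0.5,0,0,0,1],[0,0,-0.5,0,0,0,1],[0,0,-0.4,0,0,0,1],[0,0,-0.3,0,0,0,1],[0,0,0,0,0,0,1],[0,0,0,0,0,0,1]]]'; python3 - <<'E'
from h import *
for n in("scene","top"):
    im=imaging.grab_frame(n)
    crop(im,*((90,150,220,290) if n=="scene" else (300,110,420,220)),4,f"pics/{n}3c.png")
print(state()["eef_pos"],state()["ft_force"])
E
```

```text
time_s: 3.8
eef_pos: [570.7, -282.9, 28.9]
orientation: [0.652, 0.758, 0.0, 0.0]
ft_force: [-0.2, -0.3, 0.5]
grip_width: 85.3
[ 571.01195998 -283.05308892   29.45895925] [-0.10311478  0.26420223  0.16600782]
```

View pics/scene3c.png

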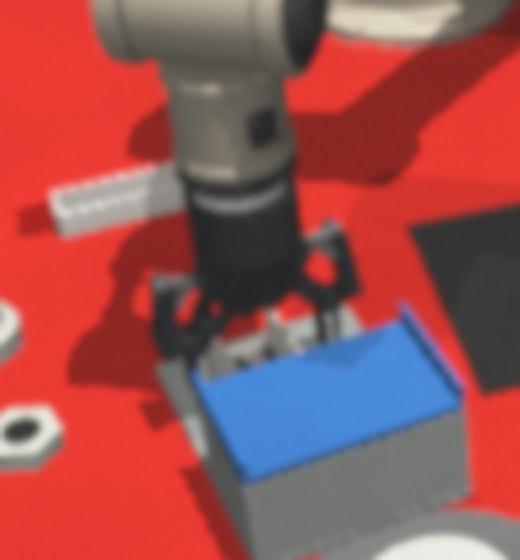

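View pics/top3c.png

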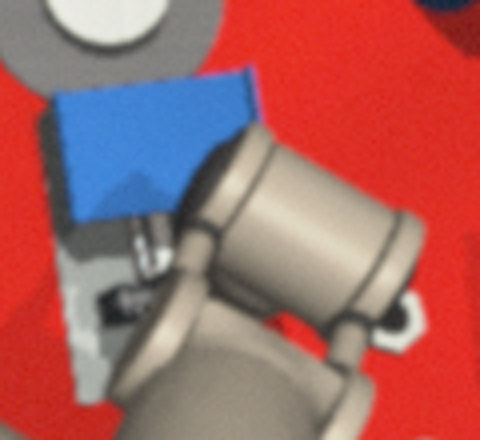

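The fingers now straddle the chute, with the left finger at about crop (125,300), outside the left wall. I'm closing the gripper.

```bash
python3 -m pendant '[[[0,0,0,0,0,0,0.55],[0,0,0,0,0,0,0.4],[0,0,0,0,0,0,0.2],[0,0,0,0,0,0,0],[0,0,0,0,0,0,0],[0,0,0,0,0,0,0],[0,0,0,0,0,0,0],[0,0,0,0,0,0,0]]]'
```

```text
time_s: 4.7
eef_pos: [570.8, -282.9, 29.2]
orientation: [0.652, 0.758, 0.0, 0.001]
ft_force: [-0.8, -0.7, 5.9]
grip_width: 49.1
```

```bash
python3 -m pendant '[[[0,0,0.08,0,0,0,0],[0,0,0.1,0,0,0,0],[-0.1,-0.015,0,0,0,0,0],[-0.2,-0.03,0,0,0,0,0],[-0.2,-0.03,0,0,0,0,0],[0,0,0,0,0,0,0]]]'; python3 - <<'E'
from h import *
for n in("scene","top"):
    im=imaging.grab_frame(n)
    crop(im,*((90,150,220,290) if n=="scene" else (300,110,420,220)),4,f"pics/{n}4c.png")
print(state()["eef_pos"],state()["ft_force"],state()["ft_torque"])
E
```

```text
time_s: 5.3
eef_pos: [548.7, -285.6, 35.1]
orientation: [0.653, 0.758, -0.0, -0.001]
ft_force: [-0.7, -0.0, -4.7]
grip_width: 48.9
[ 550.03360433 -285.79517592   35.53035889] [ 0.26545784  0.30516013 -4.7623379 ] [-0.0141081   0.20773542  0.00671681]
```

View pics/scene4c.png

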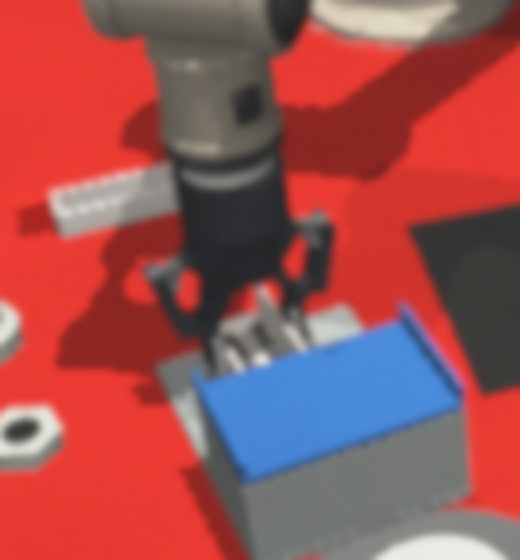

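View pics/top4c.png

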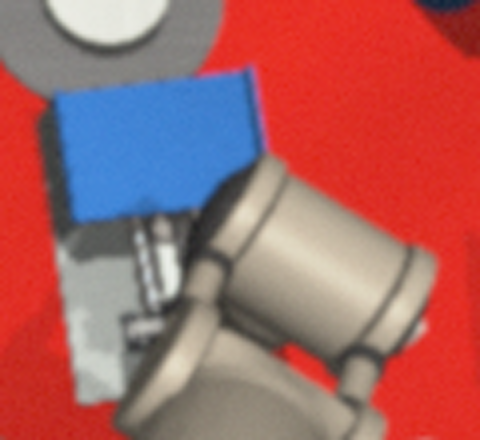

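```bash
python3 -m pendant '[[[-0.15,-0.023,0,0,0,0,0],[-0.3,-0.046,0,0,0,0,0],[-0.4,-0.062,0,0,0,0,0],[-0.5,-0.077,0,0,0,0,0],[-0.5,-0.077,0,0,0,0,0],[-0.5,-0.077,0,0,0,0,0],[-0.4,-0.062,0,0,0,0,0],[-0.2,-0.03,0,0,0,0,0],[-0.1,0,0,0,0,0,0],[0,0,0,0,0,0,0]]]'; python3 - <<'E'
from h import *
for n in("scene","top"):
    im=imaging.grab_frame(n)
    crop(im,*((80,130,230,290) if n=="scene" else (290,110,430,250)),3.7,f"pics/{n}5c.png")
print(state()["eef_pos"],state()["ft_force"],state()["ft_torque"])
E
```

```text
time_s: 6.4
eef_pos: [428.5, -303.9, 35.7]
orientation: [0.652, 0.758, 0.0, 0.0]
ft_force: [1.0, -0.4, -4.1]
grip_width: 49.2
[ 429.0768262  -303.8821103    35.66861726] [ 0.50097169 -0.21238289 -3.23884422] [-0.0190301   0.15172516  0.02580725]
```

View pics/scene5c.png

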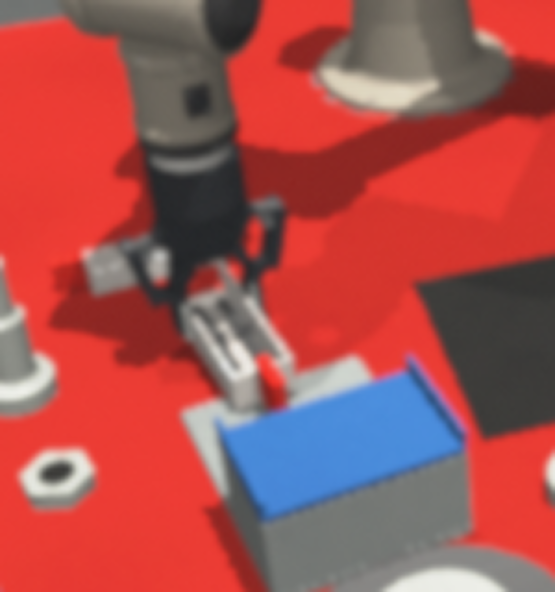

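View pics/top5c.png

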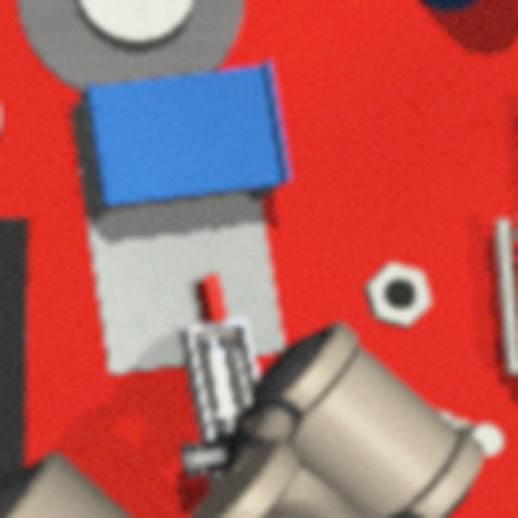

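```bash
python3 -m pendant '[[[0,0,0.15,0,0,0,0],[0,0,0.3,0,0,0,0],[0,0,0.3,0,0,0,0],[0,0.1,0.2,0,0,0,0],[0.05,0.2,0.1,0,0,-0.01,0],[0.1,0.35,0,0,0,-0.01,0],[0.1,0.5,0,0,0,-0.01,0],[0.1,0.6,0,0,0,-0.01,0],[0.1,0.7,0,0,0,-0.01,0],[0.1,0.7,0,0,0,-0.01,0]]]'
python3 -m pendant '[[[0.15,0.75,0,0,0,-0.01,0],[0.15,0.75,0,0,0,-0.01,0],[0.15,0.7,0,0,0,-0.01,0],[0.1,0.6,0,0,0,0,0],[0.1,0.45,0,0,0,0,0],[0.1,0.3,0,0,0,0,0],[0.05,0.2,0,0,0,0,0],[0.05,0.1,0,0,0,0,0],[0,0,0,0,0,0,0]]]'; python3 - <<'E'
from h import *
for n in("scene","top"):
    im=imaging.grab_frame(n)
    crop(im,*((150,90,330,270) if n=="scene" else (180,110,340,270)),3.2,f"pics/{n}6c.png")
print(state()["eef_pos"],state()["orientation"],state()["ft_force"],state()["ft_torque"])
E
```

```text
time_s: 7.5
eef_pos: [450.2, -176.1, 77.7]
orientation: [0.688, 0.726, 0.0, -0.0]
ft_force: [0.6, -1.5, -5.0]
grip_width: 49.2
time_s: 8.4
eef_pos: [484.6, -23.7, 77.5]
orientation: [0.704, 0.71, 0.0, 0.0]
ft_force: [0.9, 0.3, -5.3]
grip_width: 49.4
[484.35303437 -24.27098533  77.50208876] [ 7.04326023e-01  7.09876645e-01 -4.43910814e-05  5.78079868e-07] [-0.21093258  0.211563   -3.8569883 ] [-0.03224606  0.1805189  -0.01097002]
```

View pics/scene6c.png

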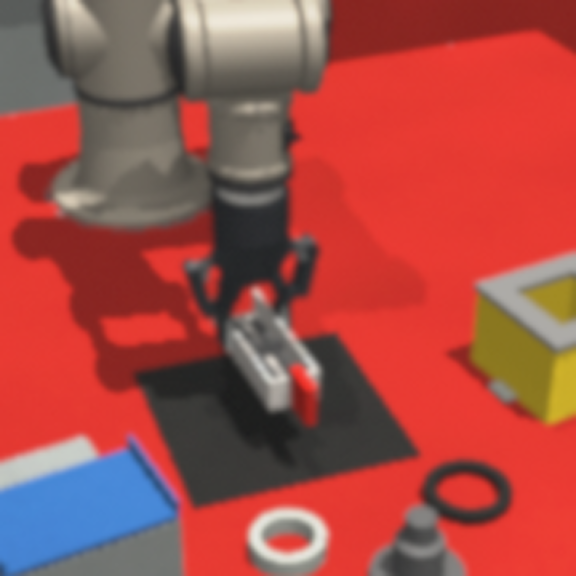

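View pics/top6c.png

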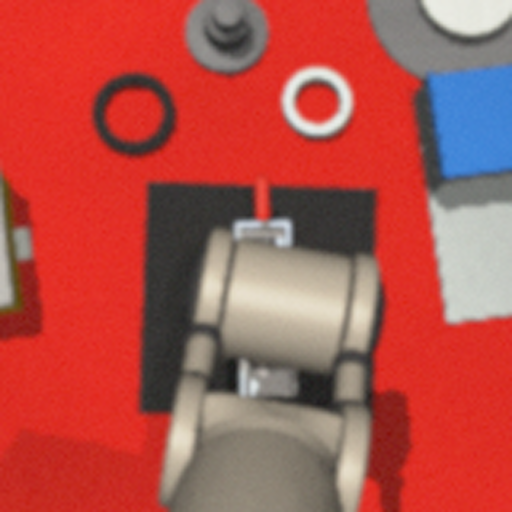

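```bash
python3 -m pendant '[[[-0.05,0.03,-0.15,0,0,0,0],[0,0,-0.3,0,0,0,0],[0,0,-0.3,0,0,0,0],[0,0,-0.25,0,0,0,0],[0,0,-0.12,0,0,0,0],[0,0,-0.06,0,0,0,0],[0,0,-0.06,0,0,0,0],[0,0,0,0,0,0,0],[0,0,0,0,0,0,0]]]'; python3 - <<'E'
from h import *
print(state()["eef_pos"],state()["ft_force"],state()["ft_torque"])
E
```

```text
time_s: 9.4
eef_pos: [482.6, -22.6, 28.2]
orientation: [0.704, 0.71, 0.0, 0.0]
ft_force: [-0.3, 0.7, -4.3]
grip_width: 49.0
[482.61480725 -22.57914436  28.18119004] [-0.25844416  0.69844985 -4.30255349] [-0.02915164  0.2106613   0.05334958]
```

```bash
python3 -m pendant '[[[0,0,-0.04,0,0,0,0],[0,0,-0.04,0,0,0,0],[0,0,0,0,0,0,0]]]';  python3 -m pendant '[[[0,0,-0.02,0,0,0,0],[0,0,0,0,0,0,0]]]'
```

```text
time_s: 9.7
eef_pos: [482.3, -22.5, 24.6]
orientation: [0.704, 0.71, -0.0, -0.0]
ft_force: [0.9, -0.2, -3.4]
grip_width: 49.1
time_s: 9.9
eef_pos: [482.4, -22.5, 24.2]
orientation: [0.704, 0.71, 0.0, 0.0]
ft_force: [-2.0, 1.0, 0.4]
grip_width: 48.9
```

```bash
python3 -m pendant '[[[0,0,0,0,0,0,0.65],[0,0,0,0,0,0,0.8],[0,0,0,0,0,0,1],[0,0,0,0,0,0,1],[0,0,0.3,0,0,0,1],[0,0,0.6,0,0,0,1],[0,0,1,0,0,0,1],[0.3,0,1,0,0,0,1],[0,0,0,0,0,0,1]]]'; python3 - <<'E'
from h import *
for n in("scene","top"):
    im=imaging.grab_frame(n);cv2.imwrite(f"pics/{n}7.png",im[:,:,::-1])
    crop(im,*((150,90,330,270) if n=="scene" else (180,110,340,270)),3.2,f"pics/{n}7c.png")
print(state()["eef_pos"],state()["grip_width"])
E
```

```text
time_s: 10.8
eef_pos: [498.5, -23.2, 146.0]
orientation: [0.704, 0.71, 0.003, 0.005]
ft_force: [0.6, 0.7, -0.5]
grip_width: 85.5
[494.82523867 -22.61667628 141.22868466] 85.51755726379012
```

View pics/scene7c.png

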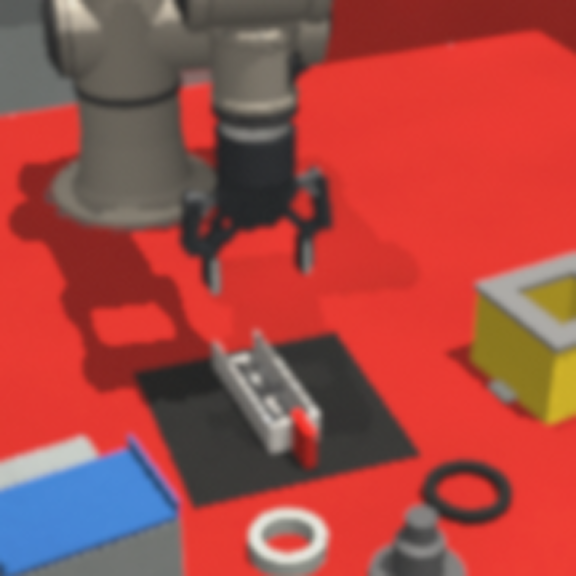

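View pics/top7c.png

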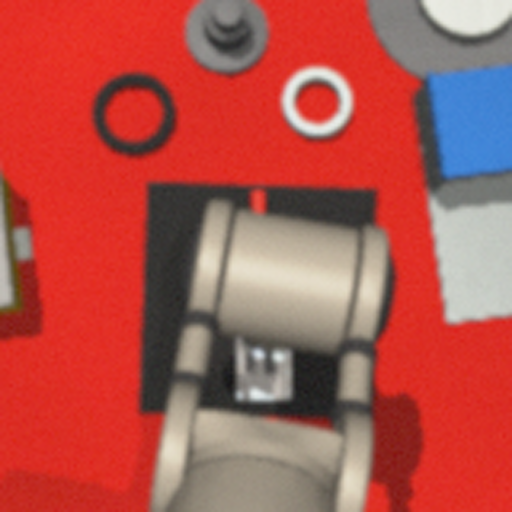

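```bash
python3 - <<'E'
from h import *
print(ray("top",(260.7,169),49), ray("top",(262.5,235.5),7), ray("top",(253,235.5),35),ray("top",(271.5,235),35))
print(proj("top",(623,-21.5,49)),proj("top",(423.5,-23,7)))
a=cv2.imread("pics/top7.png");c=a[160:245,235:290];cv2.imwrite("pics/z7.png",cv2.resize(c,None,fx=7,fy=7,interpolation=cv2.INTER_CUBIC))
E
```

```text
[623.95370722 -22.62476429  49.        ] [421.24633526 -23.70485023   7.        ] [421.48539311   6.43509983  35.        ] [421.53960262 -49.99777548  35.        ]
[260.34391008 169.31451541] [262.25168635 234.77858641]
```

View pics/z7.png

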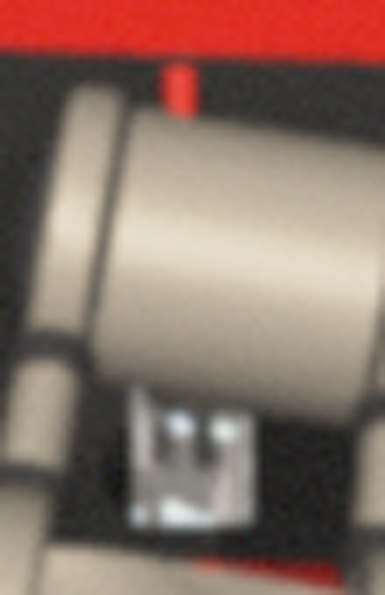

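```bash
python3 -m pendant '[[[0.6,0,0,0,0,0,1],[0.8,0,0,0,0,0,1],[0.8,0,-0.2,0,0,0,1],[0.5,0,-0.5,0,0,0,1],[0,0,-0.6,0,0,0,1],[0,0,0,0,0,0,1],[0,0,0,0,0,0,1]]]'; python3 - <<'E'
from h import *
im=imaging.grab_frame("scene")
crop(im,150,90,330,270,3.2,"pics/s8c.png")
print(state()["eef_pos"],state()["orientation"],state()["ft_force"])
E
```

```text
time_s: 11.6
eef_pos: [601.1, -22.4, 86.9]
orientation: [0.704, 0.71, -0.001, -0.001]
ft_force: [-0.0, 0.3, 0.3]
grip_width: 85.5
[601.91240902 -22.53753292  88.07052441] [ 7.04133871e-01  7.10067090e-01 -2.32414471e-04 -4.07763257e-04] [-0.58990746  0.04707622  0.44186856]
```

View pics/s8c.png

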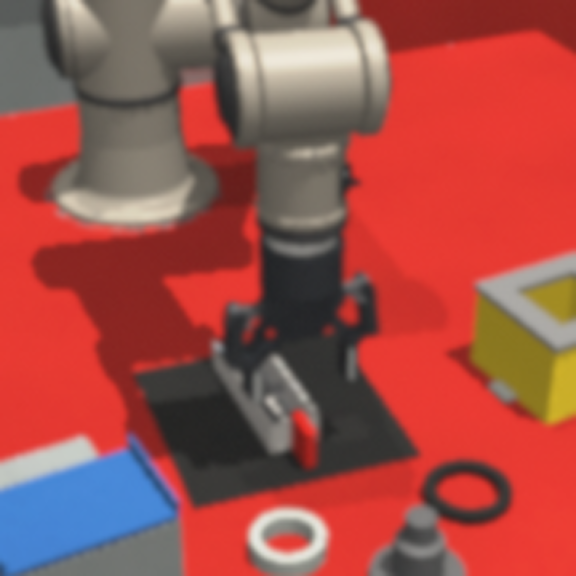

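```bash
python3 -m pendant '[[[0.05,0,-0.4,0,0,0,1],[0,0,-0.5,0,0,0,1],[0,0,-0.4,0,0,0,1],[0,0,-0.2,0,0,0,1],[0,0,0,0,0,0,1],[0,0,0,0,0,0,0.7],[0,0,0,0,0,0,0.4],[0,0,0,0,0,0,0.2],[0,0,0,0,0,0,0.1],[0,0,0,0,0,0,0]]]'; python3 -m pendant '[[[0,0,0,0,0,0,0],[0,0,0,0,0,0,0],[0,0,0,0,0,0,0],[0,0,0,0,0,0,0]]]'; python3 - <<'E'
from h import *
im=imaging.grab_frame("scene")
crop(im,150,90,330,270,3.2,"pics/s9c.png")
print(state()["eef_pos"],state()["grip_width"],state()["ft_force"])
E
```

```text
time_s: 12.65
eef_pos: [604.5, -22.6, 28.2]
orientation: [0.704, 0.71, 0.0, 0.0]
ft_force: [0.6, 1.4, 2.5]
grip_width: 12.3
time_s: 13.05
eef_pos: [604.6, -22.5, 28.3]
orientation: [0.704, 0.71, 0.0, 0.0]
ft_force: [-0.4, 1.5, 5.7]
grip_width: 11.4
[604.57897664 -22.478331    28.30622241] 11.584104863648593 [-1.54941393  1.57028187  5.82528944]
```

View pics/s9c.png

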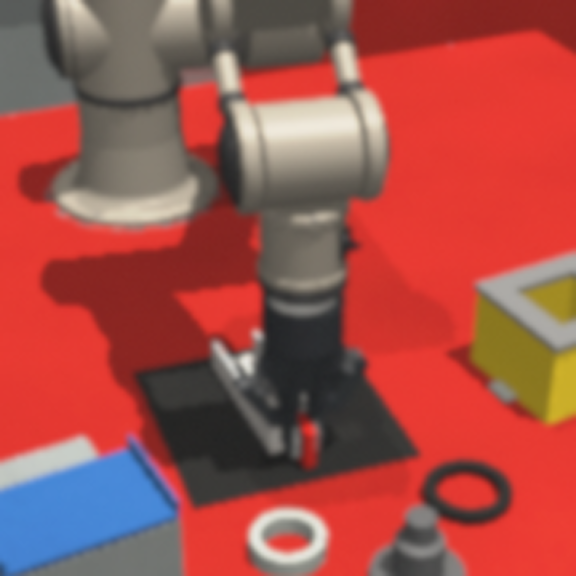

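```bash
python3 -m pendant '[[[0,0,0.1,0,0,0,0],[0,0,0.2,0,0,0,0],[0,0,0.3,0,0,0,0],[0,0,0.3,0,0,0,0],[0,0,0.3,0,0,0,0],[0,0,0.3,0,0,0,0],[0,0,0.2,0,0,0,0],[0,0,0.1,0,0,0,0],[0,0,0,0,0,0,0]]]'; python3 - <<'E'
from h import *
im=imaging.grab_frame("scene")
crop(im,150,90,330,270,3.2,"pics/s10c.png")
im=imaging.grab_frame("top")
crop(im,180,110,340,270,3.2,"pics/t10c.png")
print(state()["eef_pos"],state()["grip_width"],state()["ft_force"],state()["ft_torque"])
E
```

```text
time_s: 14.0
eef_pos: [604.6, -22.6, 100.6]
orientation: [0.704, 0.71, 0.0, 0.0]
ft_force: [0.8, 0.5, -4.9]
grip_width: 11.0
[604.08956647 -22.52020642  99.53637504] 11.292577271278873 [-0.88014126  0.51695738 -4.39489194] [ 0.06125102 -0.28830353  0.00976081]
```

View pics/s10c.png

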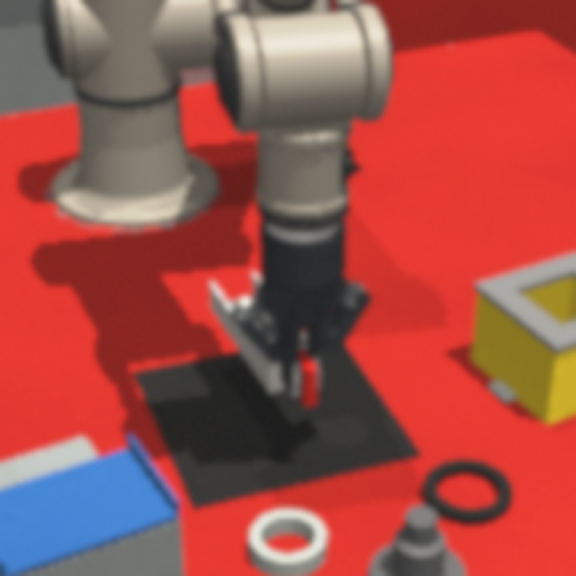

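View pics/t10c.png

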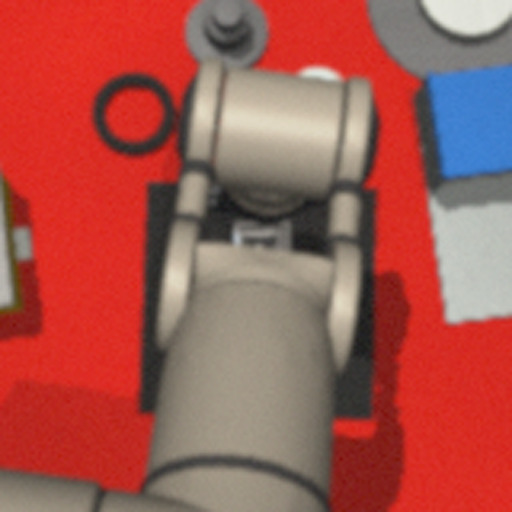

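```bash
python3 - <<'E'
from h import *
s=state();q=s["joint_pos"];p=s["eef_pos"];print(q.round(4),p,s["time_s"])
D=[([.96205,.34265,1.5249,0,1.2754],[234.16,469.52,247.7]),([-.57973,.55488,1.18709,-.001,1.40047],[570.9,-282.86,246.17]),(q,p)]
off=[];A=[];B=[];
for qq,pp in D:
    c,s_=np.cos(qq[0]),np.sin(qq[0]);r=pp[0]*c+pp[1]*s_;off.append(-pp[0]*s_+pp[1]*c)
    a2=qq[1];a3=qq[1]+qq[2]
    A.append([np.sin(a2),np.sin(a3),0]);B.append(r);A.append([np.cos(a2),np.cos(a3),1]);B.append(pp[2])
x,res,_,_=np.linalg.lstsq(np.array(A),np.array(B),rcond=None);print(off,x,np.array(A)@x-B)
E
```

```text
[-1.6400e-01  6.3100e-01  1.4816e+00  1.0000e-04  1.0298e+00 -1.7433e+00] [604.08956647 -22.52020642  99.53637504] 14.1
[np.float64(76.39325357214787), np.float64(76.09424892573381), np.float64(76.42518308226695)] [479.34339501 377.05495411 -94.53852484] [ 2.54604089 -1.01790371 -8.48875144  2.48878629  6.18326607 -1.47088258]
```

```bash
python3 - <<'E'
from h import *
for z in(99,250,300,330,360,400):print(z,proj("scene",(604,-22,z)))
E
```

```text
99 [244.05155576 206.65636359]
250 [244.30801924 161.73953415]
300 [244.40147816 145.371207  ]
330 [244.45983139 135.15126499]
360 [244.51998992 124.61514289]
400 [244.6031574  110.04924999]
```

The chute is held level at z≈100. A rough reach estimate puts wrist joint 5 near its lower limit in a 50° pour with this upright grip. I'll set the chute down again and re-grip the handle with the tool leaned 12° outward.

```bash
python3 -m pendant '[[[0,0,-0.1,0,0,0,0],[0,0,-0.3,0,0,0,0],[0,0,-0.4,0,0,0,0],[0,0,-0.4,0,0,0,0],[0,0,-0.3,0,0,0,0],[0,0,-0.13,0,0,0,0],[0,0,-0.05,0,0,0,0],[0,0,-0.05,0,0,0,0],[0,0,0,0,0,0,0],[0,0,0,0,0,0,0]]]'
```

```text
time_s: 15.1
eef_pos: [604.7, -22.6, 31.3]
orientation: [0.704, 0.71, 0.0, 0.0]
ft_force: [0.8, 0.1, -4.3]
grip_width: 11.6
```

```bash
python3 -m pendant '[[[0,0,-0.04,0,0,0,0],[0,0,-0.03,0,0,0,0],[0,0,0,0,0,0,0]]]'; python3 -m pendant '[[[0,0,-0.02,0,0,0,0],[0,0,0,0,0,0,0]]]'
```

```text
time_s: 15.4
eef_pos: [604.7, -22.6, 28.3]
orientation: [0.704, 0.71, 0.0, 0.0]
ft_force: [0.8, 0.6, -1.9]
grip_width: 11.2
time_s: 15.6
eef_pos: [604.6, -22.6, 28.3]
orientation: [0.704, 0.71, 0.0, 0.0]
ft_force: [-1.3, 0.3, 6.1]
grip_width: 11.4
```

```bash
python3 -m pendant '[[[0,0,0,0,0,0,0.25],[0,0,0,0,0,0,0.4],[0,0,0,0,0,0,0.4],[0,0,0,0,0.045,0,0.4],[0,0,0,0,0.045,0,0.4],[0,0,0,0,0.045,0,0.4],[0,0,0,0,0,0,0.4],[0,0,0,0,0,0,0.4]]]'; python3 - <<'E'
from h import *
im=imaging.grab_frame("scene")
crop(im,150,90,330,270,3.2,"pics/s11c.png")
print(state()["eef_pos"],state()["orientation"],state()["grip_width"],state()["ft_force"],state()["joint_pos"].round(3))
E
```

```text
time_s: 16.4
eef_pos: [604.3, -22.5, 26.5]
orientation: [0.7, 0.706, -0.074, -0.075]
ft_force: [-0.5, -0.1, -0.3]
grip_width: 34.1
[603.95741686 -22.46333217  26.73105596] [ 0.70016387  0.70613592 -0.07423004 -0.07505007] 34.54526349722174 [ 0.42600951 -0.60980106  0.26145716] [-0.149  0.826  1.333 -0.033  1.192 -1.712]
```

View pics/s11c.png

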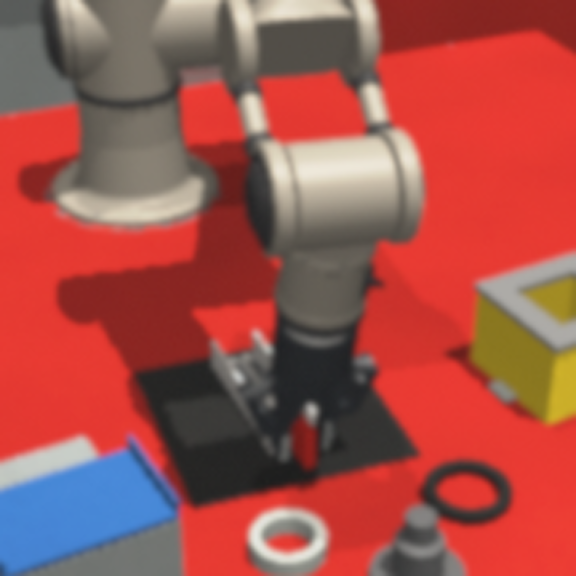

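```bash
python3 -m pendant '[[[0,0,0.04,0,0,0,0.2],[0,0,0,0,0,0,0.1],[0,0,0,0,0,0,0],[0,0,0,0,0,0,0],[0,0,0,0,0,0,0],[0,0,0,0,0,0,0],[0,0,0,0,0,0,0]]]'; python3 -m pendant '[[[0,0,0.1,0,0,0,0],[0,0,0.2,0,0,0,0],[0,0,0.4,0,0,0,0],[0,0,0.5,0,0,0,0],[0,0,0.5,0,0,0,0],[0,0,0.4,0,0,0,0],[0,0,0.2,0,0,0,0],[0,0,0,0,0,0,0],[0,0,0,0,0,0,0]]]';python3 - <<'E'
from h import *
im=imaging.grab_frame("scene")
crop(im,150,90,330,270,3.2,"pics/s12c.png")
print(state()["eef_pos"],state()["orientation"],state()["grip_width"],state()["ft_force"],state()["ft_torque"],state()["joint_pos"].round(3))
E
```

```text
time_s: 17.15
eef_pos: [604.2, -22.6, 29.3]
orientation: [0.7, 0.706, -0.075, -0.075]
ft_force: [-1.5, 0.3, 6.2]
grip_width: 11.1
time_s: 18.05
eef_pos: [604.1, -22.5, 120.4]
orientation: [0.7, 0.706, -0.075, -0.075]
ft_force: [0.3, 0.5, -5.0]
grip_width: 11.5
[603.89341638 -22.4758764  119.90146774] [ 0.70009993  0.70604995 -0.0749059  -0.07578034] 11.44290297430018 [-0.1096901   0.4631996  -5.05839601] [ 0.01005729 -0.61591784  0.00458924] [-0.149  0.719  1.263 -0.032  1.371 -1.718]
```

View pics/s12c.png

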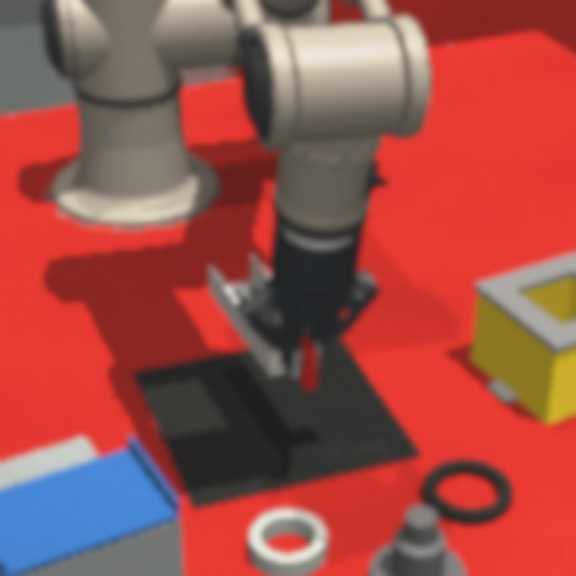

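```bash
python3 - <<'E'
from h import *
for uv in[(110,117),(124,90),(181,97),(174,131)]:print("base",ray("top",uv,8).round(0))
# tall part top: match top px and scene px
def tri(a,b):
    from numpy.linalg import lstsq
    A=[];B=[]
    for n,uv in(("top",a),("scene",b)):
        K,T=cal(n);P=K@T[:3]
        for i in(0,1):A.append(uv[i]*P[2,:3]-P[i,:3]);B.append(P[i,3]-uv[i]*P[2,3])
    x,r,_,_=lstsq(np.array(A),np.array(B),rcond=None);return x,r
print(tri((155,101),(402,188)),tri((112,84),(428,212)))
print(proj("scene",(800,330,0)))
E
python3 - <<'E'
import cv2
a=cv2.imread("pics/scene7.png");b=cv2.imread("pics/top7.png")
cv2.imwrite("pics/clamps.png",cv2.resize(a[150:280,280:470],None,fx=4,fy=4,interpolation=cv2.INTER_CUBIC))
cv2.imwrite("pics/clampt.png",cv2.resize(b[60:225,90:250],None,fx=3.5,fy=3.5,interpolation=cv2.INTER_CUBIC))
E
```

```text
base [813. 456.   8.]
base [903. 412.   8.]
base [875. 227.   8.]
base [762. 250.   8.]
(array([819.77311903, 302.50597363, 201.49581383]), array([5.67604532e+08])) (array([874.22350283, 412.27399147, 135.93790043]), array([2383839.66352186]))
[376.92144786 241.66434367]
```

View pics/clamps.png

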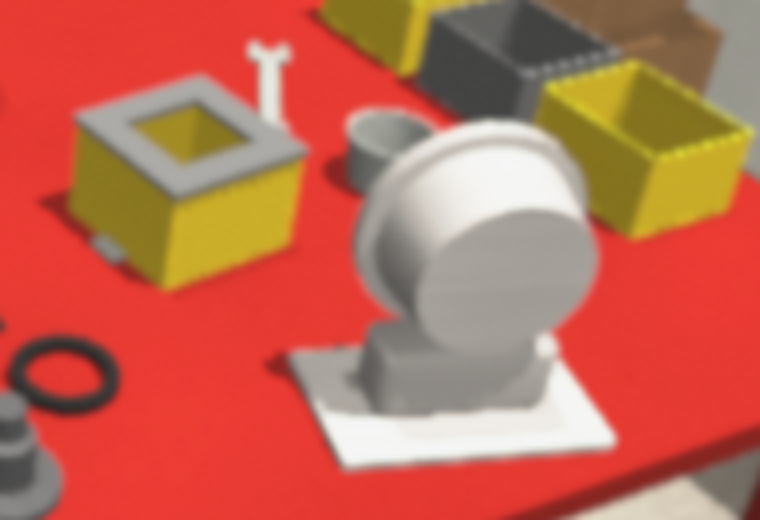

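View pics/clampt.png

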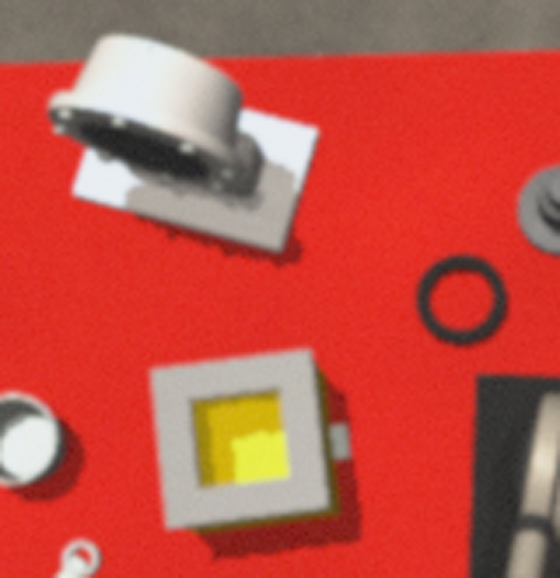

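A housing stands behind the bin at about x 762–900, y 230–456, and it would crowd a pour from the far side. I'll pour from the mat side instead, with the nose pointing towards +y over the bin. The chute is level, so I'm raising it and turning it about −85°.

```bash
python3 -m pendant '[[[0,0,0.1,0,0,-0.01,0],[0,0.05,0.2,0,0,-0.025,0],[0,0.1,0.25,0,0,-0.045,0],[0,0.15,0.25,0,0,-0.05,0],[0,0.15,0.25,0,0,-0.05,0],[0,0.15,0.25,0,0,-0.05,0],[0,0.15,0.25,0,0,-0.05,0],[0,0.15,0.25,0,0,-0.05,0],[0,0.15,0.25,0,0,-0.05,0],[0,0.15,0.25,0,0,-0.05,0]]]'; python3 -m pendant '[[[0,0.15,0.25,0,0,-0.05,0],[0,0.15,0.25,0,0,-0.05,0],[-0.02,0.15,0.2,0,0,-0.05,0],[-0.02,0.15,0.15,0,0,-0.05,0],[-0.02,0.15,0.1,0,0,-0.05,0],[-0.02,0.15,0,0,0,-0.05,0],[-0.02,0.15,0,0,0,-0.05,0],[-0.02,0.15,0,0,0,-0.05,0],[-0.02,0.1,0,0,0,-0.05,0],[-0.02,0.05,0,0,0,-0.04,0]]]';python3 - <<'E'
from h import *
from scipy.spatial.transform import Rotation as R
for n in("scene","top"):
    im=imaging.grab_frame(n)
    crop(im,*((190,60,390,240) if n=="scene" else (110,90,310,270)),3.2,f"pics/{n}13c.png")
s=state()
print(s["time_s"],s["eef_pos"],R.from_quat(s["orientation"]).as_matrix().round(3),s["grip_width"],s["ft_force"],s["ft_torque"],s["joint_pos"].round(3))
E
```

```text
time_s: 19.1
eef_pos: [604.1, 25.5, 212.5]
orientation: [0.895, 0.432, -0.046, -0.096]
ft_force: [-0.4, 0.6, -3.9]
grip_width: 11.5
time_s: 20.1
eef_pos: [597.3, 79.5, 250.0]
orientation: [0.992, 0.065, -0.007, -0.105]
ft_force: [-0.1, -0.4, -4.3]
grip_width: 11.4
20.2 [597.17785903  79.48729471 250.27117091] [[ 0.991  0.13  -0.028]
 [ 0.133 -0.969  0.208]
 [-0.    -0.21  -0.978]] 11.174134620096316 [-0.22247494 -0.73096365 -4.45572851] [-0.52885565 -0.0480714   0.0274993 ] [-0.097  0.495  1.295  0.209  1.404 -0.271]
```

View pics/scene13c.png

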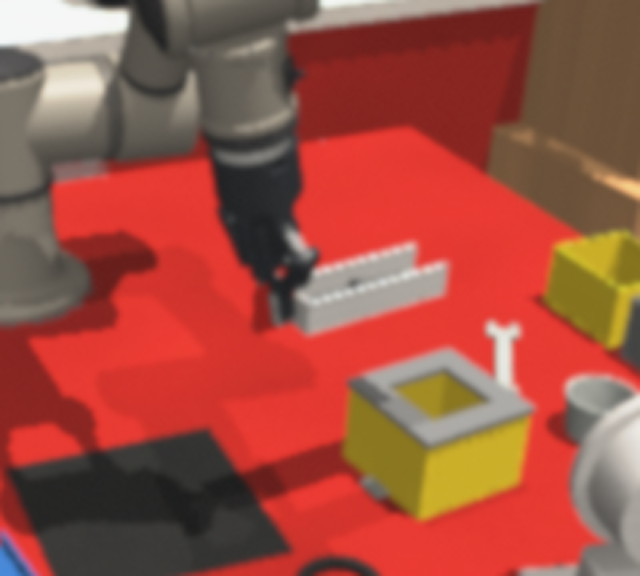

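View pics/top13c.png

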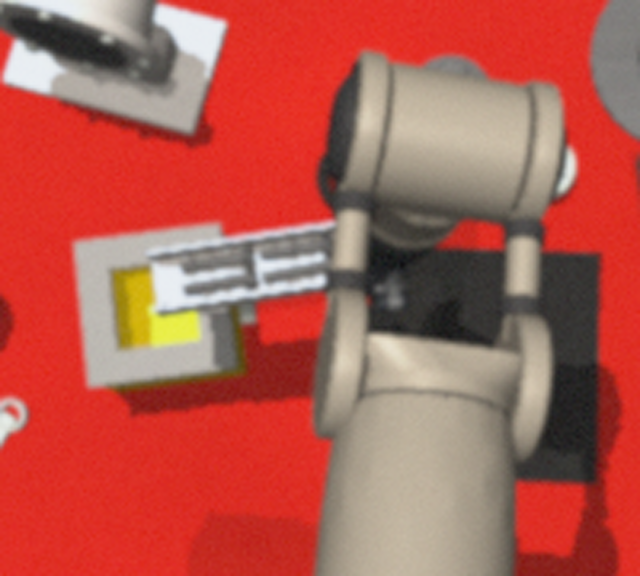

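```bash
python3 - <<'E'
from h import *
a=ray("top",(157,169.5),256);b=ray("top",(158.4,188),256);print(a,b,(a+b)/2)
print(proj("top",(573.3,259,256)))
E
```

```text
[592.47094201 253.0371348  256.        ] [544.35986503 249.40811161 256.        ] [568.41540352 251.22262321 256.        ]
[154.66479847 176.918582  ]
```

```bash
python3 -m pendant '[[[0,0.05,-0.1,0,0,-0.014,0],[0,0.1,-0.25,-0.03,0,-0.014,0],[-0.02,0.1,-0.3,-0.045,-0.005,0,0],[-0.02,0.1,-0.3,-0.05,-0.005,0,0],[-0.02,0.1,-0.25,-0.05,-0.005,0,0],[-0.02,0.05,-0.15,-0.045,-0.005,0,0],[0,0,0,0,0,0,0]]]';python3 - <<'E'
from h import *
from scipy.spatial.transform import Rotation as R
for n in("scene","top"):
    im=imaging.grab_frame(n)
    crop(im,*((190,60,390,240) if n=="scene" else (110,90,310,270)),3.2,f"pics/{n}14c.png")
s=state()
print(s["time_s"],s["eef_pos"],R.from_quat(s["orientation"]).as_matrix().round(3),s["grip_width"],s["ft_force"],s["joint_pos"].round(3))
E
```

```text
time_s: 20.9
eef_pos: [593.5, 101.4, 194.8]
orientation: [0.997, 0.046, 0.002, 0.067]
ft_force: [-0.4, 1.2, -4.5]
grip_width: 11.3
21.0 [594.65069563  99.8450424  196.38144551] [[ 0.996  0.09   0.013]
 [ 0.091 -0.987 -0.132]
 [ 0.001  0.133 -0.991]] 11.153801488688744 [ 0.60677788 -0.0837626  -2.81229628] [ 0.105  0.536  1.367 -0.141  1.243  0.06 ]
```

View pics/scene14c.png

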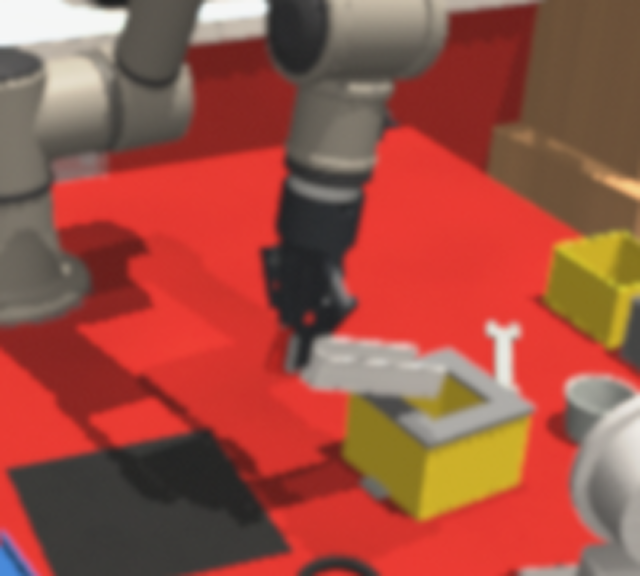

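View pics/top14c.png

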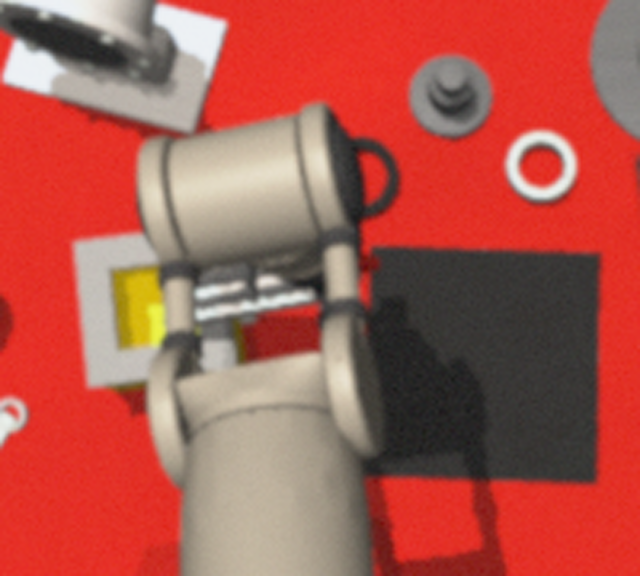

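```bash
python3 - <<'E'
from h import *
s=state();p=s["eef_pos"];f=np.array([-.0917,.9957,0]);t=np.radians(19.8);c,s_=np.cos(t),np.sin(t)
for lat in(-25,25):
  for h in(-26.3,-22.3,5.7):
    l=np.array([.9957,.0917,0])*lat
    q=p+f*(181*c+h*s_)+np.array([0,0,1])*(-181*s_+h*c)+l
    print(lat,h,q.round(1),((proj("scene",q)-[190,60])*3.2).round(0))
for d in((-38,-38),(38,-38),(38,38),(-38,38)):
    q=np.array([575.6,282.7,95])+np.array([.995,.101,0])*d[0]+np.array([-.101,.995,0])*d[1];print("mouth",((proj("scene",q)-[190,60])*3.2).round(0))
E
```

```text
-25 -26.3 [555.  258.2 110.3] [407. 372.]
-25 -22.3 [554.8 259.6 114.1] [408. 369.]
-25 5.7 [554.  269.  140.4] [419. 344.]
25 -26.3 [604.7 262.8 110.3] [437. 395.]
25 -22.3 [604.6 264.2 114.1] [439. 392.]
25 5.7 [603.7 273.6 140.4] [450. 366.]
mouth [384. 382.]
mouth [431. 418.]
mouth [490. 398.]
mouth [442. 364.]
```

```bash
python3 -m pendant '[[[-0.01,0.11,0.09,-0.0295,-0.003,0,0],[-0.01,0.11,0.09,-0.0295,-0.003,0,0],[-0.01,0.11,0.09,-0.0295,-0.003,0,0],[-0.012,0.133,0.14,-0.0295,-0.003,0,0],[-0.012,0.133,0.14,-0.0295,-0.003,0,0],[-0.012,0.133,0.14,-0.0295,-0.003,0,0],[0,0,0,0,0,0,0]]]';python3 - <<'E'
from h import *
from scipy.spatial.transform import Rotation as R
for n in("scene",):
    im=imaging.grab_frame(n)
    crop(im,*((190,60,390,240) if n=="scene" else (110,90,310,270)),3.2,f"pics/{n}15c.png")
s=state()
print(s["time_s"],s["eef_pos"],R.from_quat(s["orientation"]).as_matrix().round(3),s["grip_width"],s["ft_force"],s["ft_torque"],s["joint_pos"].round(3))
E
```

```text
time_s: 21.7
eef_pos: [592.5, 129.3, 224.8]
orientation: [0.978, 0.044, 0.012, 0.204]
ft_force: [0.5, -0.5, -4.7]
grip_width: 11.4
21.75 [592.39658111 128.65405526 224.46859664] [[ 0.996  0.081  0.041]
 [ 0.091 -0.913 -0.398]
 [ 0.005  0.4   -0.916]] 11.355310112378657 [ 0.41831143 -0.73861016 -4.94986032] [ 0.16629322  0.05249206 -0.01811807] [ 0.281  0.574  1.283 -0.413  1.379  0.29 ]
```

View pics/scene15c.png

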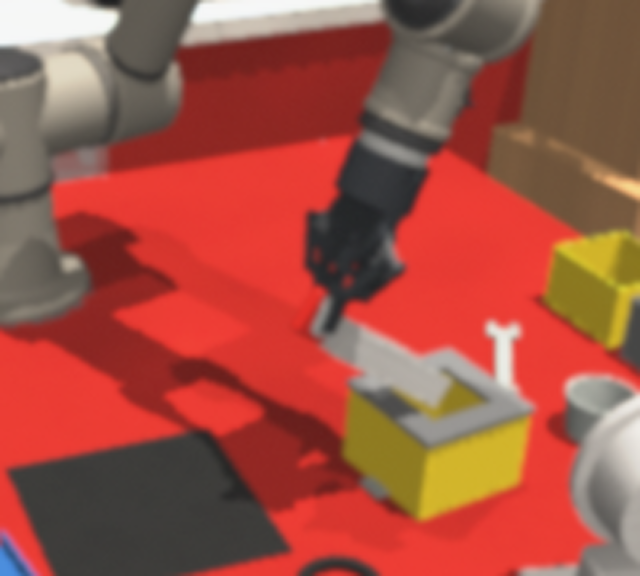

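```bash
python3 -m pendant '[[[-0.015,0.155,0.137,-0.0295,-0.003,0,0],[-0.015,0.155,0.137,-0.0295,-0.003,0,0],[-0.015,0.155,0.137,-0.0295,-0.003,0,0],[-0.017,0.173,0.113,-0.0295,-0.003,0,0],[-0.017,0.173,0.113,-0.0295,-0.003,0,0],[-0.017,0.173,0.113,-0.0295,-0.003,0,0],[0,0,0,0,0,0,0],[0,0,0,0,0,0,0],[0,0,0,0,0,0,0]]]';python3 - <<'E'
from h import *
from scipy.spatial.transform import Rotation as R
for n in("scene","top"):
    im=imaging.grab_frame(n)
    crop(im,*((190,60,390,240) if n=="scene" else (110,90,310,270)),3.2,f"pics/{n}16c.png")
s=state()
print(s["time_s"],s["eef_pos"],R.from_quat(s["orientation"]).as_matrix().round(3),s["grip_width"],s["ft_force"],s["ft_torque"],s["joint_pos"].round(3))
E
```

```text
time_s: 22.65
eef_pos: [588.5, 166.8, 254.5]
orientation: [0.94, 0.041, 0.019, 0.339]
ft_force: [0.0, 0.1, -2.4]
grip_width: 11.4
22.75 [588.47285338 167.01193982 254.56029556] [[ 0.996  0.065  0.064]
 [ 0.091 -0.767 -0.635]
 [ 0.008  0.639 -0.769]] 11.40503383742741 [ 0.08641605  0.03171183 -2.19970566] [ 0.4506683   0.07594305 -0.06641241] [ 0.444  0.661  1.161 -0.645  1.587  0.435]
```

View pics/scene16c.png

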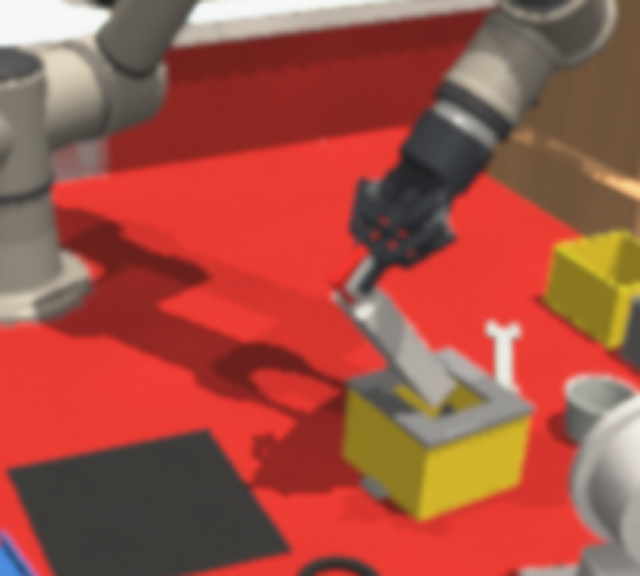

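View pics/top16c.png

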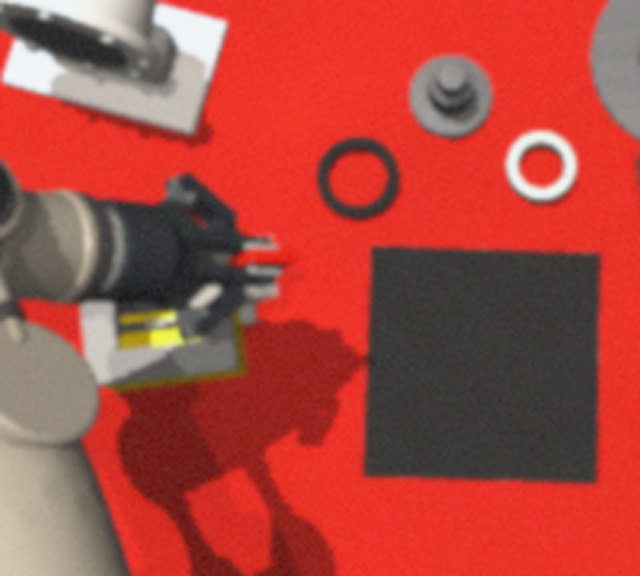

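The vertical force fell from about −4.5 N to −2.2 N, so only the 0.2 kg chute is left in the grip, and a bolt is visible through the mouth. I'm lifting straight out and bringing the chute back level.

```bash
python3 -m pendant '[[[0,0,0,0,0,0,0],[0,0,0,0,0,0,0],[0,-0.1,0.4,0,0,0,0],[0,-0.2,0.6,0,0,0,0],[0,-0.4,0.4,0.03,0,0,0],[-0.1,-0.6,0.1,0.05,0.005,-0.007,0],[-0.2,-0.6,0,0.055,0.005,-0.007,0],[-0.2,-0.6,0,0.055,0.005,-0.007,0],[-0.2,-0.6,0,0.055,0.005,-0.007,0],[-0.2,-0.6,-0.1,0.055,0.005,-0.007,0]]]'; python3 - <<'E'
from h import *
s=state();print(s["eef_pos"],s["ft_force"],s["joint_pos"].round(2))
im=imaging.grab_frame("scene");crop(im,190,60,390,240,3.2,"pics/s17.png")
E
python3 -m pendant '[[[-0.2,-0.6,-0.3,0.055,0.005,-0.007,0],[-0.2,-0.6,-0.4,0.055,0.005,-0.007,0],[-0.2,-0.6,-0.5,0.055,0.005,-0.007,0],[-0.2,-0.6,-0.5,0.055,0.005,-0.007,0],[-0.1,-0.5,-0.5,0.05,0,-0.007,0],[0,-0.3,-0.5,0,0,0,0],[0,0,-0.3,0,0,0,0],[0,0,0,0,0,0,0],[0,0,0,0,0,0,0]]]';python3 - <<'E'
from h import *
from scipy.spatial.transform import Rotation as R
for n in("scene","top"):
    im=imaging.grab_frame(n);cv2.imwrite(f"pics/{n}17.png",im[:,:,::-1])
    crop(im,*((150,60,350,240) if n=="scene" else (110,110,310,290)),3.2,f"pics/{n}17c.png")
s=state()
print(s["time_s"],s["eef_pos"],R.from_quat(s["orientation"]).as_matrix().round(3),s["grip_width"],s["ft_force"],s["ft_torque"],s["joint_pos"].round(3))
E
```

```text
time_s: 23.75
eef_pos: [552.1, 18.8, 312.7]
orientation: [0.994, 0.017, 0.003, 0.109]
ft_force: [0.6, -0.3, -2.3]
grip_width: 11.3
[552.14150653  18.80627914 312.73921415] [ 0.55513033 -0.29131104 -2.31297781] [ 0.01  0.36  1.34 -0.22  1.44  0.01]
time_s: 24.7
eef_pos: [516.7, -107.2, 191.4]
orientation: [0.995, -0.008, -0.013, -0.101]
ft_force: [-0.6, -0.1, -1.8]
grip_width: 11.3
24.8 [ 516.99628063 -107.17940179  191.71606856] [[ 1.    -0.017 -0.023]
 [-0.012 -0.979  0.201]
 [-0.026 -0.201 -0.979]] 11.155512365141037 [-0.41332562 -0.22344265 -3.06462517] [-0.36635481 -0.0410178   0.02965585] [-0.448  0.444  1.549  0.181  1.263 -0.497]
```

View pics/scene17c.png

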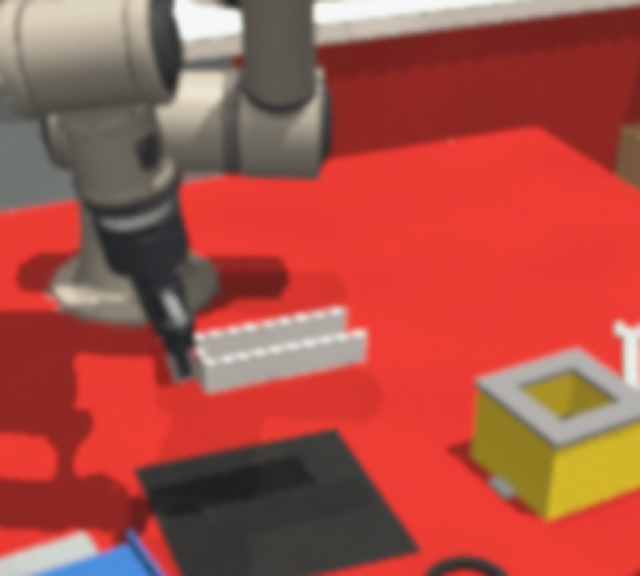

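View pics/top17c.png

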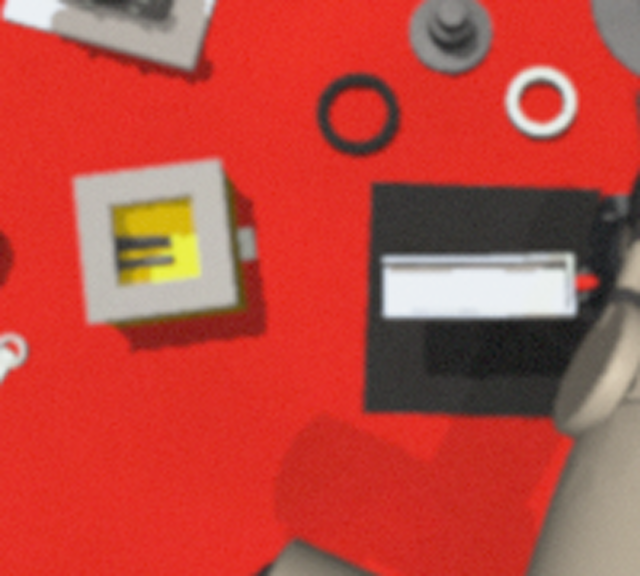

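```bash
python3 -m pendant '[[[0.05,0.05,-0.3,0.007,-0.008,0,0],[0.05,0.05,-0.6,0,-0.009,0,0],[0.05,0.05,-0.8,0,0,0,0],[0,0,-0.8,0,0,0,0],[0,0,-0.7,0,0,0,0],[0,0,-0.4,0,0,0,0],[0,0,-0.2,0,0,0,0],[0,0,0,0,0,0,0],[0,0,0,0,0,0,0]]]';python3 - <<'E'
from h import *
from scipy.spatial.transform import Rotation as R
s=state()
print(s["time_s"],s["eef_pos"],R.from_quat(s["orientation"]).as_matrix().round(3),s["ft_force"])
E
```

```text
time_s: 25.7
eef_pos: [523.2, -102.0, 39.5]
orientation: [0.994, -0.007, 0.001, -0.107]
ft_force: [-0.1, -0.3, -1.3]
grip_width: 11.5
25.7 [ 523.15874039 -102.04237542   39.45055822] [[ 1.    -0.013  0.003]
 [-0.013 -0.977  0.212]
 [-0.    -0.212 -0.977]] [-0.07299197 -0.29794127 -1.34400328]
```

Level and centred. I'm lowering the last 10 mm slowly.

```bash
python3 -m pendant '[[[0,0,-0.1,0,0,0,0],[0,0,-0.08,0,0,0,0],[0,0,-0.03,0,0,0,0],[0,0,0,0,0,0,0]]]'; python3 -m pendant '[[[0,0,-0.03,0,0,0,0],[0,0,0,0,0,0,0]]]'; python3 -m pendant '[[[0,0,-0.02,0,0,0,0],[0,0,0,0,0,0,0]]]'
```

```text
time_s: 26.1
eef_pos: [522.2, -102.1, 29.9]
orientation: [0.994, -0.007, -0.0, -0.107]
ft_force: [0.9, -0.0, -1.8]
grip_width: 11.2
time_s: 26.3
eef_pos: [522.4, -102.2, 29.3]
orientation: [0.994, -0.007, 0.0, -0.107]
ft_force: [-1.3, -0.8, 2.8]
grip_width: 11.1
time_s: 26.5
eef_pos: [522.4, -102.3, 29.2]
orientation: [0.994, -0.007, 0.0, -0.107]
ft_force: [-4.3, -1.1, 11.4]
grip_width: 10.9
```

```bash
python3 -m pendant '[[[0,0,0.015,0,0,0,0],[0,0,0,0,0,0,0.25],[0,0,0,0,0,0,0.5],[0,0,0,0,0,0,0.5],[0,-0.06,0.3,0,0,0,0.5],[0,-0.12,0.6,0,0,0,0.5],[0,-0.2,0.9,0,0,0,0.5],[0,-0.3,0.9,0,0,0,0.5],[-0.5,-0.7,0.5,0,0,0,0.5],[-0.7,-0.7,0.3,0,0,0,0.5]]]';python3 -m pendant '[[[-0.6,-0.7,0,0,0,0,0.5],[-0.6,-0.7,0,0,0,0,0.5],[0,0,0,0,0,0,0.5],[0,0,0,0,0,0,0.5]]]';python3 - <<'E'
from h import *
for n in("scene","top"):
    im=imaging.grab_frame(n);cv2.imwrite(f"pics/{n}18.png",im[:,:,::-1])
    crop(im,*((150,110,350,270) if n=="scene" else (110,90,310,270)),3.2,f"pics/{n}18c.png")
s=state()
print(s["time_s"],s["eef_pos"],s["ft_force"],s["joint_pos"].round(3))
E
```

```text
time_s: 27.5
eef_pos: [475.1, -186.4, 171.4]
orientation: [0.994, -0.006, 0.002, -0.106]
ft_force: [0.6, -0.4, 0.7]
grip_width: 42.5
time_s: 27.9
eef_pos: [426.1, -241.8, 169.2]
orientation: [0.994, -0.008, 0.0, -0.107]
ft_force: [0.3, 0.5, 0.5]
grip_width: 42.8
28.0 [ 426.74161668 -240.7181238   168.86540762] [-0.87254793  0.28745681  0.75200244] [-0.766  0.426  1.654  0.166  1.216 -0.821]
```

View pics/scene18.png

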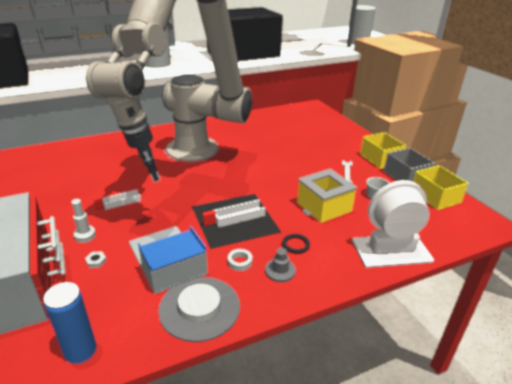

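View pics/top18c.png

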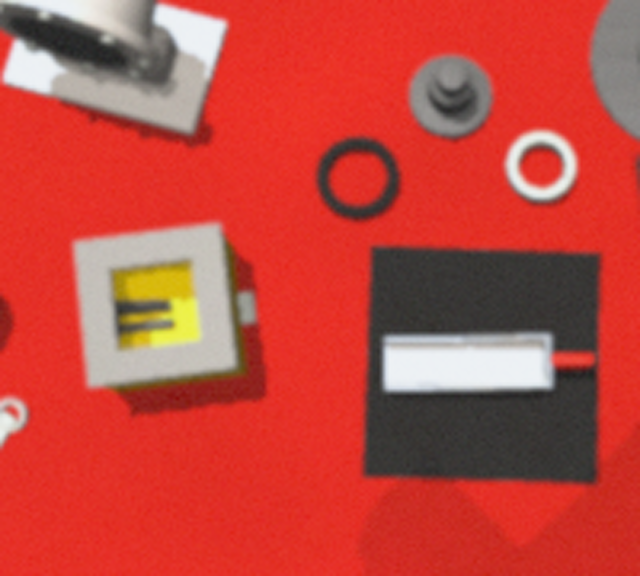

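View pics/scene18c.png

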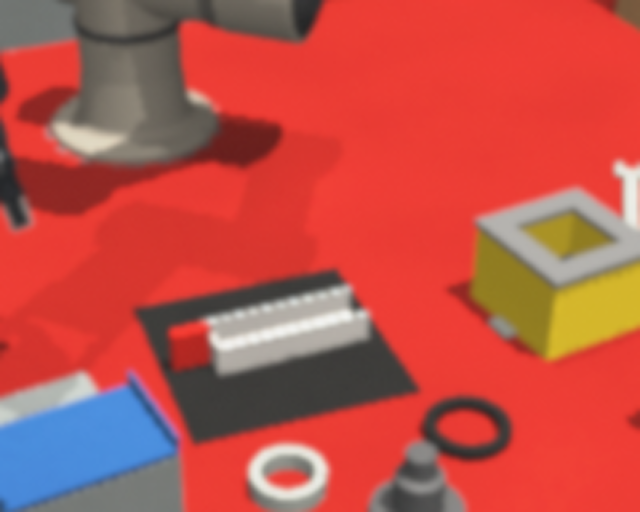

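```bash
python3 - <<'E'
from h import *
print("handle rear",ray("top",(110+596/3.2,90+359/3.2),49).round(0),"nose L/R",ray("top",(110+384/3.2,90+337/3.2),35).round(0),ray("top",(110+384/3.2,90+391/3.2),35).round(0),"mat edge",ray("top",(110+597/3.2,90+359/3.2),3).round(0))
from bench import close_job
print(close_job())
E
```

```text
handle rear [ 519. -128.   49.] nose L/R [547.  74.  35.] [494.  75.  35.] mat edge [ 523. -135.    3.]
the job is handed in; nothing more can be done
None
```

The job is handed in at about 28 s of the 69 s allowed. The empty chute is back flat on the black mat, and I believe all four bolts are in the yellow bin, though I only saw two of them there.

**What I did:**
1. I gripped the larger chute by its channel walls, drew it out of the rack level, set it on the mat and let go.
2. I lifted it by the red handle, then set it down once and re-gripped with the tool leaned 12°, because a steep pour would have put a wrist joint at its limit.
3. I turned it to pour from the mat side, since a housing stands behind the bin, and tilted it to about 52° with the nose over the mouth.
4. I lifted it away, laid it back on the mat and released it.

**Last checks:**
- **Bolts:** The vertical force at the wrist fell from about 4.5 N to 2.2 N in the pour, which fits losing all four bolts. The channel looks empty, no bolt shows anywhere else, and two are visible through the mouth. The other two must be hidden under the lid.
- **Chute on the mat:** The handle end is about 7 mm inside the mat edge by the last picture, or about 11 mm by the arm's own position. The two differ by a few millimetres.
- **Other parts:** They appear unmoved in the last pictures, and the gripper stands clear of everything.

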